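# Load the vial carousel, fit its double lid and take the transport cover off again

## Robot

A 7-joint arm with a two-finger parallel gripper is mounted at the origin on the work surface. World frame = base frame: x ahead of the robot, y to its left, z up, the work surface at z = 0. Lengths are in m, angles in rad, forces in N, time in s.
With the tool pointing down it reaches from about 0.425 to 0.925 m from the base axis. Payload 6.8 kg.
Tool frame: the origin (TCP) lies at the very end of the fingers, on their centre line; the grasp point (between the pads) lies 19 mm behind it (r.grip_depth is the distance from the TCP to the grasp point, in m); z points along the fingers, y is the direction in which the jaws open and shut (so a half turn about z gives the same grasp; the last joint's range is limited). The gripper opens to 85 mm and grips with 20 to 120 N. Pads are 22 mm wide; open, the fingers measure 114 mm over their backs; the gripper's body (76 mm by 85 mm) begins 54 mm behind the grasp point. The pads swing forward as they close: fully open they stand 13 mm farther back than shut.
Start: joints at [-1.303, 0.477, 0.022, 1.555, -0.011, 1.109, -0.083], TCP at [0.248, 0.628, 0.231] pointing down, gripper open.
Joint ranges: [-2.96, 2.96], [-0.34, 2.1], [-1.41, 1.46], [0.24, 2.44], [-1.37, 4.51], [0.17, 1.92], [-2.96, 2.96]. Speed limits (rad/s): [2.39, 2.39, 3.14, 3.14, 3.14, 3.14, 3.14].

## Interface

Orientations are given as a rotation vector (axis times angle).
In Python, from bench import r, grab_frame gives the robot as it stands. The module is installed in compiled form; this text tells all that it offers.
- The arm moves only by the tool play_rows, never from a script. Its argument "increments" is a list of rows, each a list of 7 numbers: the shift along the tool's x, y, z in mm, then the turn, a rotation vector about the tool's x, y, z in rad, then the closure in counts, from 0 (fully open) to 255 (shut). In form: [[tx, ty, tz, rx, ry, rz, claw], ...]. A call has 1 to 5 rows; each row shifts and turns the pose as measured when the row begins, along the tool's axes as they then stand; what a row does not reach is not made up. A row lasts 1/10 s, in which the tool goes at most 50 mm and 8.59 degrees, less where a joint would pass 70% of its speed; a pose out of reach is approached as far as the arm can. A call is refused whole if a number of a shift passes 50 or a number of a turn 0.15, either way. A call with a gripper value outside its range is refused whole. The fingers move at their own pace and stop on an object; "force" is the grip in N (left out, the last holds). Time passes only in rows, so rows that do not move let the fingers close. It gives the time, the measured TCP pose, the force and the opening at its end, in the units of the state.
- r.get_obs(): the state, without advancing time (a new reading comes with each control period).
- grab_frame(name): name is "scene" or "top" or "wrist"; returns a dict with "color" (480x640x3 uint8, blue, green, red), "depth" (480x640 float32, m along the optical axis (not along the pixel's ray), 0 where there is no reading), "K" (3x3 intrinsics, pixels), "k1" (the pictures are not rectified: a ray, as slopes to the right and down, at radius r is drawn at 1 + k1 r^2 times it, then the intrinsics apply), "T" (4x4, takes a point from camera to world coordinates). Camera axes: x right, y up, looking along -z (the intrinsics and any distortion apply to the point x, -y, -z); pixel columns grow to the right and rows downward; lengths in m; the calibration is good to about 2 mm. A picture is of the moment at which its call begins.
- r.hand_in(): hands the job in, once; it reports no verdict.
The state is a dict: "clock": time; "joints": joint angles; "qvel": joint speeds; "tau": joint torques, N m; "tcp_pos": TCP position; "orientation": TCP orientation; "contact_force": force on the tool from outside, world axes, zero at the start; "moment": the same for the moment, N m; "grip_width": finger opening in m.
Only numpy, scipy, OpenCV 4.12 (cv2) and the standard library are available. Lean on these libraries where they do the work, as an engineer would, in place of code of your own. Each camera call takes 0.05 s, during which the arm holds its last target.

## Task

Take the tall vial out of the wooden bench rack and stand it fully down in the empty socket of the vial carousel. Then carry the nested double lid over by the inner lid's knob, both lids together, lower it (do not drop it) onto the carousel so that it covers the vials and sits fully home, and let go of the knob. Last, take the outer lid by its collar and lift it off alone, leaving the inner lid seated, and finish while still holding the outer lid level in the gripper, the whole of it a few centimetres higher than the top of the inner lid's knob; leave everything else on the table where it is.

Things in the scene. Friction and masses are not known exactly. Their poses are not given: they have to be found in the camera images.
- vial: the tall vial to move: clear glass with a white screw cap, 54 mm tall, body 16 mm and cap 17 mm across (cap is the top 18 mm), 22 g, bevelled foot; stands upright in one of the rack's holes with 32 mm above the rack's top. Origin at the centre of its foot, z up along it.
- short_vial: bystander: the same kind of vial but only 36 mm tall, in another hole of the rack, 14 mm above the rack's top. Origin at the centre of its foot.
- rack: fixed light wooden bench rack, 50 (x) by 140 (y) by 34 mm high, with three blind holes 18.5 mm across and 22 mm deep at y = -42, 0 and 42 mm, x = 0. Origin at the centre of its underside; hole floors 12 mm above the table.
- base: fixed vial carousel: grey round flange 136 mm across, 12 mm high; on it a tapered spigot (92 mm across at foot, 84 mm at top, 8 mm high) that centres the inner lid; on that three aluminium sockets, 26 mm from the axis, 120 degrees apart. Origin: centre of the underside, on the table. The inner lid sits home with its rim on the flange, 12 mm above this origin.
- base_socket0 (a point): centre of the floor of the empty socket (bore 20 mm, flared in its upper 6 mm to a mouth 27 mm across inside and 34 mm outside, 19 mm above this point, 41 mm above the table), 22 mm above the table.
- base_socket1 (a point): centre of the floor of the second socket, which holds a vial from the start
- base_socket2 (a point): centre of the floor of the third socket, which holds a vial from the start
- vial_left: a vial like the tall one, already standing in socket 1; stays there. Origin at the centre of its foot.
- vial_right: a vial like the tall one, already standing in socket 2; stays there. Origin at the centre of its foot.
- inner_lid: inner lid: aluminium hood 104 mm across, 72 mm high, bore 98 mm, 68 mm deep inside, open below; a plain black round knob rod, 22 mm across, rises from its top to 136 mm above the lower rim. Starts on the table, nested in the outer lid; the rod stands 32 mm out of the outer lid's collar and, lifted, takes the outer lid along. Origin: centre of the lower rim, z up. 0.11-0.22 kg.
- knob_top (a point): centre of the top of the inner lid's knob rod, on the inner lid's axis, 136 mm above its lower rim; z up.
- outer_lid: outer lid: white enamel, 120 mm across; skirt 28 mm deep, bore 114 mm; top face 32 mm above its rim; on it an upright round collar 40 mm across, bore 28 mm, up to 60 mm above the rim. Lies loose on the inner lid (3 mm sideways play about the knob): nested, its rim is 44 mm and its collar top 104 mm above the inner lid's rim. Origin: centre of its lower rim, z up. 0.13-0.25 kg.
- collar_top (a point): centre of the top of the outer lid's collar, 60 mm above its lower rim
- jar: bystander: amber glass jar with a black cap, 68 mm across, 85 mm high
- beaker: bystander: glass beaker, 70 mm across, 85 mm high
- dish: bystander: shallow glass dish, 84 mm across, 18 mm high
- slide_box: bystander: dark wooden slide box, 100 by 50 by 35 mm
- forceps: bystander: steel forceps 147 mm long, 6 mm high, lying on the table
- dropper: bystander: small amber bottle, 40 mm across, 80 mm high
Mind the look-alikes: they are no part of the job. What is meant by the outer_lid is not purple or red, and is the larger of those in its own colour.

How it is judged:
On the way, in this order (a step that is already met when the one before it is completed fails the run):
1. the tall vial stands fully down in the empty socket, let go (horizontal distance between vial and base_socket0 below 0.005 m and z of vial in the frame of base_socket0 below 0.005 m and angle between vial's own z axis and vertical below 0.3 rad and contact force between the fingers and vial below 0.1 N), for 0.2 s.
2. both lids, nested, sit home on the carousel and the knob is let go (horizontal distance between inner_lid and base below 0.008 m and z of inner_lid in the frame of base below 0.016 m and angle between inner_lid's own z axis and vertical below 0.06 rad and z of outer_lid in the frame of inner_lid below 0.05 m and contact force between the fingers and inner_lid below 0.1 N), for 0.2 s.
At the end, for the whole second after the job is handed in: Outer lid still in the fingers alone, within 0.3 rad of level, rim 10 mm or more above the knob; inner lid untouched and home (8 mm of centre, under 4 mm off the flange, 0.06 rad); all three vials in their sockets (5 mm, 0.3 rad) (z of outer_lid in the frame of knob_top above 0.01 m and contact force between the fingers and outer_lid above 1 N and contact force between each of outer_lid, the fingers and inner_lid below 0.1 N and angle between each of outer_lid, vial, vial_left, vial_right's own z axis and vertical below 0.3 rad and linear speed of outer_lid below 0.03 m/s and horizontal distance between inner_lid and base below 0.008 m and z of inner_lid in the frame of base below 0.016 m and angle between inner_lid's own z axis and vertical below 0.06 rad and linear speed of inner_lid below 0.02 m/s and horizontal distance between vial and base_socket0 below 0.005 m and z of vial in the frame of base_socket0 below 0.005 m and horizontal distance between vial_left and base_socket1 below 0.005 m and z of vial_left in the frame of base_socket1 below 0.005 m and horizontal distance between vial_right and base_socket2 below 0.005 m and z of vial_right in the frame of base_socket2 below 0.005 m); the arm keeps its last pose, push and grip.
It fails at once if the lids came apart while the inner lid was not seated on the carousel, or the inner lid was lifted again with the outer lid (z of outer_lid in the frame of inner_lid above 0.056 m and not (horizontal distance between inner_lid and base below 0.009 m and z of inner_lid in the frame of base below 0.019 m and angle between inner_lid's own z axis and vertical below 0.12 rad)).
It fails at once if the lid assembly was dropped (contact force between the fingers and inner_lid below 0.1 N and contact force between the fingers and outer_lid below 0.1 N and linear speed of inner_lid above 0.5 m/s).
It fails at once if the vial was dropped (contact force between the fingers and vial below 0.1 N and linear speed of vial above 0.6 m/s).
It fails at once if a bystander was moved more than 30 mm (distance of any of short_vial, jar, beaker, dish, slide_box, forceps, dropper from where it was at the start of the episode above 0.03 m).
It fails at once if a vial of the carousel was taken out or knocked over (distance of any of vial_left, vial_right from where it was at the start of the episode above 0.02 m).
It also fails if it takes over 64 s, if anything falls off the work surface, if the arm or the gripper's body presses on something with over 40 N, if the wrist force passes 120 N, or if a joint passes its speed limit or range.

## Working session

There is one attempt and no reset: what is moved stays moved. The work goes in short steps, Python scripts to look and compute and a tool call to move; the robot and the scene stay as the last step left them, time stands still between calls to the robot, and variables do not carry over. Pictures are saved under pics/ and viewed, and the job is handed in when it is done.

Besides the shell and the picture viewer there is one more tool, called as name(argument=value, ...) on one line, values as JSON. play_rows: Moves the arm, as the interface text tells. Its arguments: {"type":"object","properties":{"increments":{"type":"array","items":{"type":"array","items":{"type":"number"}}},"force":{"type":"number"}},"required":["increments"]}

```bash
mkdir -p pics; ls; cat > h.py <<'E'
import numpy as np, cv2
from bench import r, grab_frame
def save(f,n): cv2.imwrite('pics/'+n+'.png',f['color'])
E
python3 - <<'E'
from h import *
o=r.get_obs(); print(o, r.grip_depth)
for n in ['scene','top','wrist']:
    f=grab_frame(n); save(f,n+'0'); np.savez('pics/'+n+'0.npz',**f); print(n,f['K'].tolist(),f['k1'],f['T'].round(4).tolist())
E
```

```text
pics
{'clock': 0.0, 'joints': array([-1.30309698,  0.47781059,  0.02232805,  1.55645062, -0.01147814,
        1.10929462, -0.08311517]), 'qvel': array([ 1.08128295e-03,  6.44062247e-04,  7.70296290e-05, -5.13379780e-05,
        2.07166392e-04,  1.83221639e-04, -2.22513481e-03]), 'tau': array([ 1.58323005e-04, -5.96449220e+01,  1.60827778e+00, -2.81201130e+01,
        1.25066412e-02,  9.18955629e-03,  1.60478385e-05]), 'tcp_pos': array([0.24753201, 0.62733978, 0.23031881]), 'orientation': array([-5.86759459e-01, -3.08611331e+00,  2.86629163e-03]), 'contact_force': array([ 0.30912707, -0.63172751,  0.15492139]), 'moment': array([ 0.06593945,  0.01097626, -0.02224019]), 'grip_width': 0.08539831385025289} 0.0187
scene [[534.2931793951475, 0.0, 318.689584042123], [0.0, 534.2931793951475, 235.1842340532654], [0.0, 0.0, 1.0]] 0.04511154795056899 [[0.0979, -0.5861, 0.8043, 1.5045], [0.9949, 0.077, -0.0649, -0.0861], [-0.0239, 0.8066, 0.5907, 0.8039], [0.0, 0.0, 0.0, 1.0]]
top [[474.3913835342225, 0.0, 318.7689153391802], [0.0, 474.3913835342225, 241.83294074626585], [0.0, 0.0, 1.0]] -0.02961038409560676 [[-0.0116, 0.9875, -0.1574, 0.3777], [-0.9991, -0.0178, -0.038, -0.0127], [-0.0403, 0.1568, 0.9868, 1.0856], [0.0, 0.0, 0.0, 1.0]]
wrist [[378.1891059627346, 0.0, 318.34968082331125], [0.0, 378.1891059627346, 238.10666355002223], [0.0, 0.0, 1.0]] -0.05971911749260617 [[0.3677, -0.8912, -0.2656, 0.1796], [0.9299, 0.3519, 0.1066, 0.6551], [-0.0016, -0.2862, 0.9582, 0.3716], [0.0, 0.0, 0.0, 1.0]]
```

View pics/scene0.png

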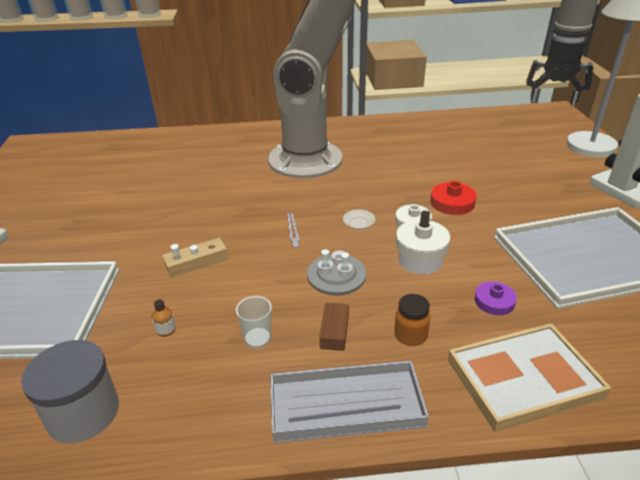

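View pics/top0.png

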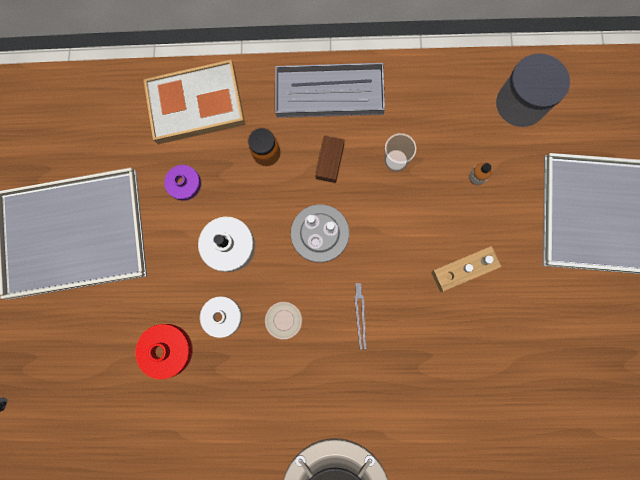

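View pics/wrist0.png

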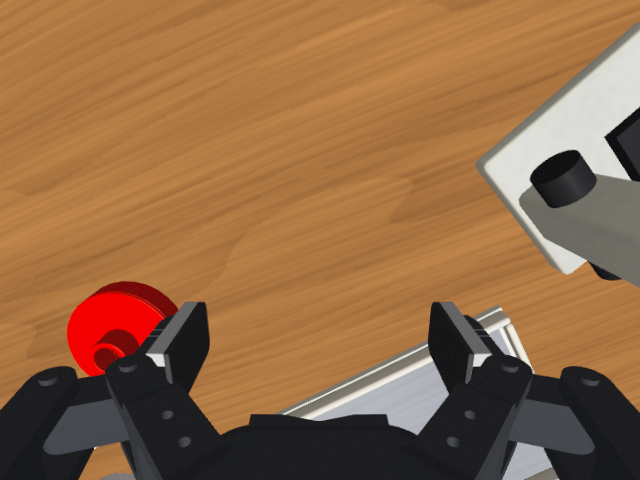

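The scene shows the arm base at (305,140), rack at (195,255), carousel at (337,270), and the nested white lid with a black knob at (422,240). In the top view these are the rack at (467,268), carousel at (320,233) and nested lid at (226,243).

Outer lid candidates (top view):
- red lid (162,351)
- purple lid (182,182)
- small white lid (220,317)
- large white lid with the knob (226,243). This one fits: it is white, the larger white one, and it carries the knob.

I'll check these in enlarged crops.

```bash
cat >> h.py <<'E'
def ray(f,u,v):
    K=f['K'];p=np.array([[(u-K[0,2])/K[0,0],(v-K[1,2])/K[1,1]]])[0]
    k=float(f['k1']); rd=np.hypot(*p); rr=rd
    for _ in range(20): rr=rd/(1+k*rr*rr)
    p=p*rr/rd if rd>0 else p
    d=f['T'][:3,:3]@np.array([p[0],-p[1],-1.0]); return f['T'][:3,3].copy(),d
def onz(f,u,v,z):
    c,d=ray(f,u,v); return c+d*(z-c[2])/d[2]
def tri(obs):
    A=np.zeros((3,3));b=np.zeros(3);L=[]
    for f,u,v in obs:
        c,d=ray(f,u,v);d=d/np.linalg.norm(d);P=np.eye(3)-np.outer(d,d);A+=P;b+=P@c;L.append((c,P))
    x=np.linalg.solve(A,b);return x,[float(np.linalg.norm(P@(x-c))) for c,P in L]
def ptd(f,u,v):
    z=f['depth'][int(round(v)),int(round(u))]; c,d=ray(f,u,v); return c+d*z
def proj(f,X):
    q=f['T'][:3,:3].T@(np.asarray(X)-f['T'][:3,3]); s=np.array([q[0],-q[1]])/-q[2]
    s=s*(1+float(f['k1'])*(s@s)); return f['K'][:2,:2]@s+f['K'][:2,2]
def crop(f,n,x0,y0,w,h,s):
    cv2.imwrite('pics/'+n+'.png',cv2.resize(f['color'][y0:y0+h,x0:x0+w],None,fx=s,fy=s,interpolation=cv2.INTER_CUBIC))
def cloud(f):
    K=f['K'];v,u=np.mgrid[:480,:640].astype(float);a=np.stack([(u-K[0,2])/K[0,0],(v-K[1,2])/K[1,1]],-1)
    rd=np.linalg.norm(a,axis=-1);rr=rd.copy()
    for _ in range(15): rr=rd/(1+float(f['k1'])*rr*rr)
    a*= (rr/np.maximum(rd,1e-9))[...,None]
    z=f['depth'][...,None]
    P=np.concatenate([a[...,:1]*z,-a[...,1:]*z,-z],-1)
    return P@f['T'][:3,:3].T+f['T'][:3,3]
E
python3 - <<'E'
from h import *
s=np.load('pics/scene0.npz');t=np.load('pics/top0.npz')
a=[cv2.resize(x,(400,300),interpolation=cv2.INTER_CUBIC) for x in (s['color'][225:285,155:235],s['color'][200:290,370:490],t['color'][240:300,430:510],t['color'][195:285,190:310])]
a+= [cv2.resize(t['color'][200:263,278:362],(400,300),interpolation=cv2.INTER_CUBIC),cv2.resize(s['color'][240:300,297:377],(400,300),interpolation=cv2.INTER_CUBIC)]
cv2.imwrite('pics/c0.png',np.vstack([np.hstack(a[:2]),np.hstack(a[2:4])]))
cv2.imwrite('pics/c1.png',np.hstack(a[4:]))
E
```

```text
(no output)
```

View pics/c0.png

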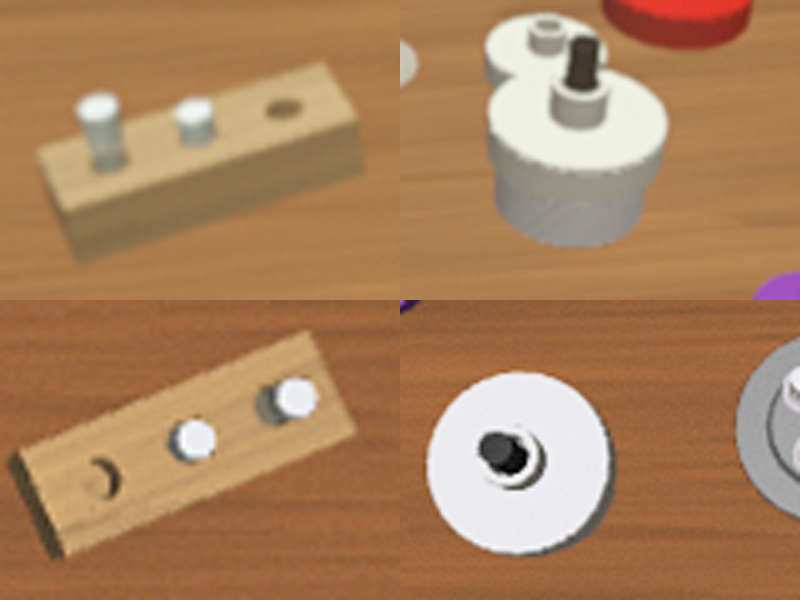

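View pics/c1.png

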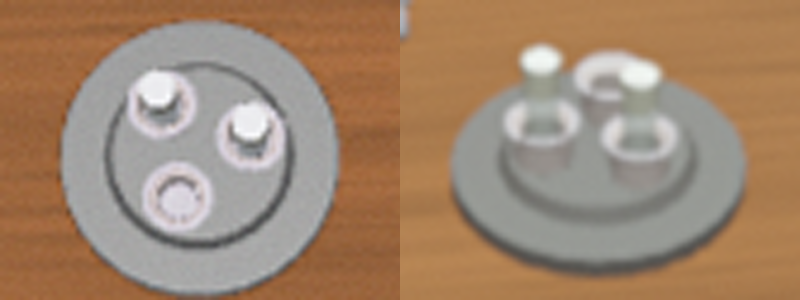

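The crops confirm it. The tall vial is the outermost one in the rack, with its cap at scene (175,246) and top (489,259); the short vial is in the middle hole. The meant lid is the larger white one with the black knob. The empty socket is at top (315,242) and scene (339,258). Next I'll triangulate these points.

```bash
python3 - <<'E'
from h import *
s=dict(np.load('pics/scene0.npz'));t=dict(np.load('pics/top0.npz'))
Cs,Ct=cloud(s),cloud(t)
print('cap top tri',tri([(s,155+98/5,225+105/5-0.5),(t,430+297/5-.5,240+98/5-.5)]))
print('short cap',tri([(s,155+195/5,225+107/5-.5),(t,430+193/5-.5,240+140/5-.5)]))
print('knob top',tri([(s,370+585/3.333-120-.5,200+42/3.333-.5),(t,190+(490-400)/3.333-.5,195+(445-300)/3.333-.5)]))
# depth-based
def reg(C,f,m,n):
    P=C[m]; print(n,m.sum(),'mean',P.mean(0).round(4),'zmed',np.median(P[:,2]).round(4))
for nm,C,f in(('s',Cs,s),('t',Ct,t)):
    hsv=cv2.cvtColor(f['color'],cv2.COLOR_BGR2HSV)
    ok=f['depth']>0
    x,y,z=C[...,0],C[...,1],C[...,2]
    # rack top
    b=f['color'].astype(int)
    box={'s':(155,225,235,285),'t':(430,240,510,300)}[nm]
    W=np.zeros((480,640),bool);W[box[1]:box[3],box[0]:box[2]]=1
    reg(C,f,W&(z>.028)&(z<.04),nm+' racktop')
    tallc={'s':(165,238,185,262),'t':(480,250,500,270)}[nm]
    Q=np.zeros((480,640),bool);Q[tallc[1]:tallc[3],tallc[0]:tallc[2]]=1
    reg(C,f,Q&(z>.058),nm+' talltop')
    box={'s':(385,200,460,280),'t':(190,210,260,280)}[nm]
    W=np.zeros((480,640),bool);W[box[1]:box[3],box[0]:box[2]]=1
    reg(C,f,W&(z>.125),nm+' knobtop')
    reg(C,f,W&(z>.098)&(z<.11),nm+' collartop')
    m=W&(z>.07)&(z<.082)
    c=cv2.findContours(m.astype(np.uint8),0,1)[0]; c=max(c,key=cv2.contourArea)
    print(nm,'lidtop contour',cv2.minAreaRect(c))
    e=cv2.fitEllipse(c);print(e, onz(f,*e[0],.076))
    box={'s':(297,240,377,300),'t':(278,200,362,263)}[nm]
    W=np.zeros((480,640),bool);W[box[1]:box[3],box[0]:box[2]]=1
    m=W&(z>.008)&(z<.07)
    c=cv2.findContours(m.astype(np.uint8),0,1)[0]; c=max(c,key=cv2.contourArea)
    e=cv2.fitEllipse(c);print(nm,'base ell',e,onz(f,*e[0],.012))
    reg(C,f,W&(z>.07),nm+' vialcaps')
    reg(C,f,W&(z>.036)&(z<.045),nm+' sockettops')
E
```

```text
cap top tri (array([ 0.49630045, -0.33741885,  0.06601114]), [0.000345902537763749, 0.00034590253776366507])
short cap (array([ 0.48070699, -0.29719262,  0.04896106]), [0.00012072737858432838, 0.00012072737858422259])
knob top (array([0.5404513 , 0.23188542, 0.1370697 ]), [0.0015702125476148695, 0.0015702125476149977])
s racktop 789 mean [ 0.4881 -0.2975  0.0334] zmed 0.0335
s talltop 46 mean [ 0.545  -0.3261  0.0961] zmed 0.0648
s knobtop 110 mean [0.8058 0.1428 0.316 ] zmed 0.1354
s collartop 127 mean [0.5485 0.2277 0.103 ] zmed 0.1029
s lidtop contour ((422.60845947265625, 236.37391662597656), (53.414756774902344, 32.06216049194336), 3.814074993133545)
((422.80712890625, 236.7618408203125), (30.464258193969727, 52.85488510131836), 96.1612548828125) [0.5502365  0.22845262 0.076     ]
s base ell ((335.84783935546875, 273.2204284667969), (39.030982971191406, 57.859676361083984), 90.63316345214844) [0.57757102 0.02547167 0.012     ]
s vialcaps 100 mean [0.7155 0.0068 0.1767] zmed 0.0753
s sockettops 208 mean [0.5772 0.0234 0.0399] zmed 0.0398
t racktop 1277 mean [ 0.4807 -0.2971  0.034 ] zmed 0.0341
t talltop 58 mean [ 0.4925 -0.3264  0.1003] zmed 0.0654
t knobtop 115 mean [0.5165 0.1967 0.2678] zmed 0.1366
t collartop 134 mean [0.5374 0.2266 0.1035] zmed 0.1036
t lidtop contour ((225.5, 243.0), (54.0, 53.0), 90.0)
((224.95980834960938, 243.2075653076172), (52.62238693237305, 54.37312316894531), 44.45103454589844) [0.53939039 0.23045671 0.076     ]
t base ell ((319.2723693847656, 232.6156768798828), (56.8907585144043, 57.94641876220703), 75.89069366455078) [0.57040048 0.02722626 0.012     ]
t vialcaps 120 mean [0.5437 0.0162 0.2695] zmed 0.0767
t sockettops 248 mean [0.5691 0.0263 0.0404] zmed 0.0403
```

```bash
cat >> h.py <<'E'
from scipy.spatial.transform import Rotation as Ro
def pose():
    o=r.get_obs(); R=Ro.from_rotvec(o['orientation']).as_matrix(); return o,o['tcp_pos'],R
def yaw(R): return np.degrees(np.arctan2(R[1,1],R[0,1]))
def plan(tgt,psi=None,step=45,rstep=.14):
    o,p,R=pose(); p=p.copy()
    print('t',round(o['clock'],2),'p',p.round(4),'yaw',yaw(R).round(1),'tilt',np.degrees(np.arccos(-R[2,2])).round(2),'F',o['contact_force'].round(1),'w',round(o['grip_width'],4))
    tgt=np.array(tgt,float)
    # target orientation: straight down
    ps=yaw(R) if psi is None else psi
    c,s=np.cos(np.radians(ps)),np.sin(np.radians(ps))
    Rt=np.array([[-s,c,0],[c,s,0],[0,0,-1.]])
    w=Ro.from_matrix(R.T@Rt).as_rotvec()
    n=max(1,int(np.ceil(np.linalg.norm(tgt-p)*1000/step)),int(np.ceil(np.linalg.norm(w)/rstep)))
    d=(tgt-p)/n*1000
    for i in range(n):
        Ri=R@Ro.from_rotvec(w*i/n).as_matrix()
        print([float(x) for x in (Ri.T@d).round(1)]+[float(x) for x in (w/n).round(4)])
E
python3 - <<'E'
from h import *
plan([.50,.13,.26],62)
E
```

```text
t 0.15 p [0.2476 0.6275 0.2305] yaw 68.5 tilt 0.08 F [-0.5  0.5 -0.5] w 0.0854
[-32.1, -28.5, -2.2, -0.0001, 0.0, 0.0087]
[-32.4, -28.2, -2.2, -0.0001, 0.0, 0.0087]
[-32.6, -27.9, -2.2, -0.0001, 0.0, 0.0087]
[-32.8, -27.6, -2.2, -0.0001, 0.0, 0.0087]
[-33.1, -27.3, -2.2, -0.0001, 0.0, 0.0087]
[-33.3, -27.1, -2.2, -0.0001, 0.0, 0.0087]
[-33.5, -26.8, -2.2, -0.0001, 0.0, 0.0087]
[-33.8, -26.5, -2.2, -0.0001, 0.0, 0.0087]
[-34.0, -26.2, -2.3, -0.0001, 0.0, 0.0087]
[-34.2, -25.9, -2.3, -0.0001, 0.0, 0.0087]
[-34.5, -25.6, -2.3, -0.0001, 0.0, 0.0087]
[-34.7, -25.3, -2.3, -0.0001, 0.0, 0.0087]
[-34.9, -25.0, -2.3, -0.0001, 0.0, 0.0087]
```

play_rows(increments=[[-32,-28,-3,0,0,0.009,0],[-32,-28,-3,0,0,0.009,0],[-33,-28,-3,0,0,0.009,0],[-33,-28,-2,0,0,0.009,0],[-33,-27,-2,0,0,0.009,0]])

```text
clock: 0.65
tcp_pos: [0.3417, 0.4359, 0.2406]
orientation: [-0.638, -3.072, 0.005]
contact_force: [1.7, 0.5, -0.7]
grip_width: 0.0857
```

play_rows(increments=[[-33,-27,-2,0,0,0.009,0],[-34,-27,-2,0,0,0.009,0],[-34,-26,-2,0,0,0.009,0],[-34,-26,-2,0,0,0.009,0],[-34,-26,-2,0,0,0.009,0]])

```text
clock: 1.15
tcp_pos: [0.4429, 0.2365, 0.2505]
orientation: [-0.709, -3.056, 0.005]
contact_force: [1.1, 0.8, -0.4]
grip_width: 0.0857
```

play_rows(increments=[[-34,-26,-2,0,0,0.009,0],[-35,-25,-2,0,0,0.009,0],[-35,-25,-2,0,0,0.009,0]])

```text
clock: 1.45
tcp_pos: [0.5029, 0.1166, 0.2567]
orientation: [-0.751, -3.045, 0.004]
contact_force: [0.5, 0.9, 0.1]
grip_width: 0.0853
```

```bash
python3 - <<'E'
from h import *
f=grab_frame('wrist'); save(f,'wrist1'); np.savez('pics/wrist1.npz',**f)
plan([.50,.13,.26],62)
E
```

```text
t 1.5 p [0.5061 0.1083 0.2574] yaw 61.7 tilt 0.32 F [ 3.1 -7.3  0.1] w 0.0854
[15.7, 16.2, -2.7, -0.0057, 0.0003, -0.0051]
```

View pics/wrist1.png

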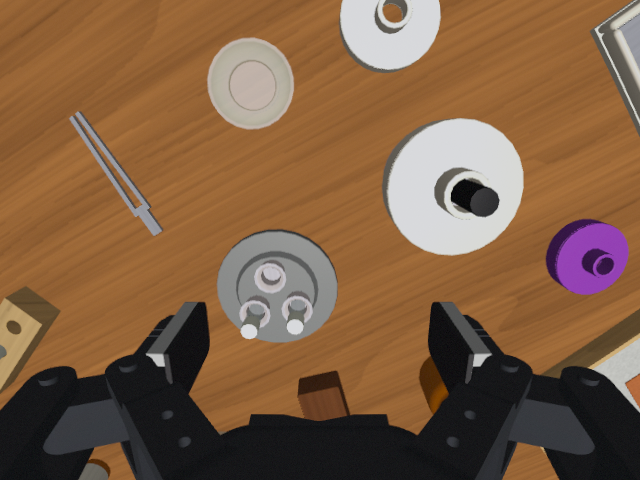

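The wrist view shows the whole nested lid (knob top at (484,202)) and the carousel, with its empty socket at (270,277) and vial caps at (249,331) and (295,327). I'll measure these across views.

```bash
python3 - <<'E'
from h import *
s=dict(np.load('pics/scene0.npz'));t=dict(np.load('pics/top0.npz'));w=dict(np.load('pics/wrist1.npz'))
def el(f,box,mask):
    x0,y0,x1,y1=box;M=np.zeros((480,640),np.uint8);M[y0:y1,x0:x1]=mask[y0:y1,x0:x1]
    c=max(cv2.findContours(M,0,1)[0],key=cv2.contourArea);e=cv2.fitEllipse(c);return e
def hsv(f): return cv2.cvtColor(f['color'],cv2.COLOR_BGR2HSV)
# flange: grey low-saturation
for n,f,b in(('w',w,(205,220,350,350)),('t',t,(280,195,360,270)),('s',s,(300,245,375,300))):
    h=hsv(f); e=el(f,b,((h[...,1]<70)).astype(np.uint8)); print(n,'flange',e,onz(f,*e[0],.012).round(4))
for n,f,b in(('w',w,(370,105,535,262)),('t',t,(190,210,260,280)),):
    h=hsv(f); e=el(f,b,((h[...,1]<60)&(h[...,2]>200)).astype(np.uint8)); print(n,'lid',e,onz(f,*e[0],.076).round(4))
a=cv2.resize(w['color'][220:350,210:350],(800,743),interpolation=cv2.INTER_CUBIC)[:600]
cv2.imwrite('pics/c2.png',a)
b=cv2.resize(w['color'][160:230,430:510],(640,560),interpolation=cv2.INTER_CUBIC);cv2.imwrite('pics/c3.png',b)
print('knob w/t',tri([(w,484,202),(t,190+(490-400)/3.333-.5,195+(445-300)/3.333-.5)]),tri([(w,484,202),(s,370+(585-400)/3.333-.5,200+42/3.333-.5)]))
E
```

```text
w flange ((276.8137512207031, 285.97442626953125), (112.27626037597656, 119.82782745361328), 97.66966247558594) [0.5664 0.0308 0.012 ]
t flange ((319.5203857421875, 232.88299560546875), (57.23503875732422, 57.74860763549805), 82.68386840820312) [0.5698 0.0267 0.012 ]
s flange ((335.9287109375, 272.4775390625), (43.612796783447266, 57.49950408935547), 93.30965423583984) [0.575 0.026 0.012]
w lid ((455.41741943359375, 186.42758178710938), (128.0672607421875, 139.978271484375), 43.331912994384766) [0.5361 0.2322 0.076 ]
t lid ((224.8157958984375, 243.2201690673828), (52.22378158569336, 54.01041030883789), 47.32626724243164) [0.5394 0.2308 0.076 ]
knob w/t (array([0.54385722, 0.23714832, 0.11968656]), [0.0008491996663043426, 0.0008491996663042537]) (array([0.53806779, 0.23130924, 0.13519955]), [0.00023997621556761308, 0.0002399762155675629])
```

View pics/c2.png

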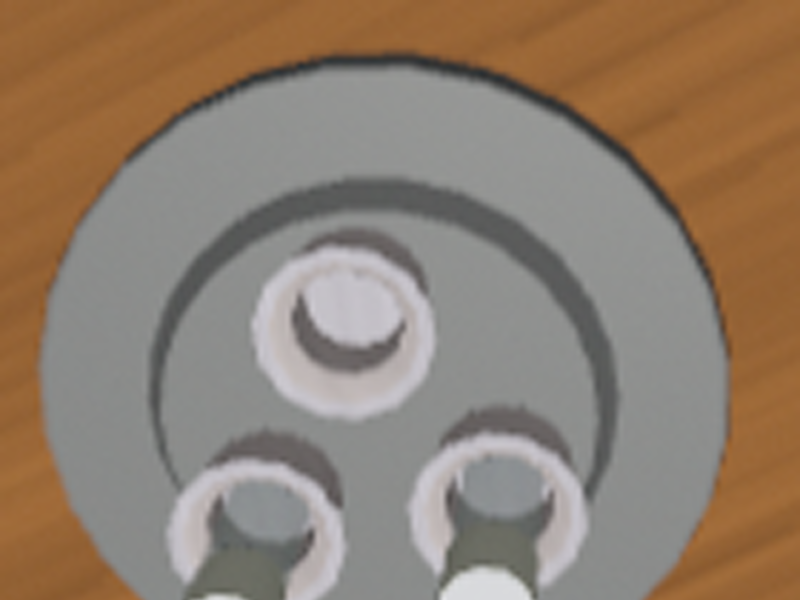

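View pics/c3.png

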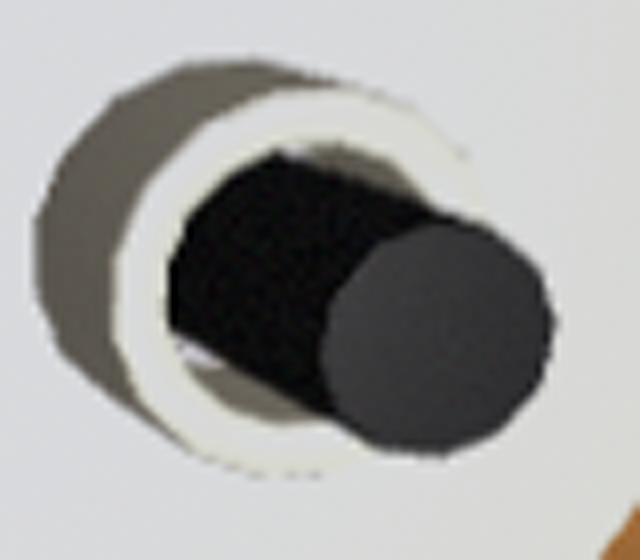

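```bash
python3 - <<'E'
from h import *
s=dict(np.load('pics/scene0.npz'));t=dict(np.load('pics/top0.npz'));w=dict(np.load('pics/wrist1.npz'))
W=(w,210+343/5.714-.4,220+332/5.714-.4);T=(t,278+178/4.76-.4,200+197/4.76-.4);S=(s,297+210/5-.4,240+76/5-.4)
for o in([W,T],[W,S],[T,S],[W,T,S]): x,e=tri(o);print('sock0 mouth',x.round(4),np.round(e,4))
for f,u,v in (W,T,S): print(onz(f,u,v,.041).round(4))
# other two mouths / caps wrist
print('mouths w', [onz(w,210+a/5.714-.4,220+b/5.714-.4,.041).round(4) for a,b in((257,535),(500,513))])
plan([.45,-.30,.26],21)
E
```

```text
sock0 mouth [0.5472 0.0361 0.0356] [0.0001 0.0001]
sock0 mouth [0.5458 0.0366 0.0393] [0.0007 0.0007]
sock0 mouth [0.5465 0.0359 0.0402] [0.0001 0.0001]
sock0 mouth [0.5462 0.0364 0.0394] [0.0009 0.0006 0.0006]
[0.5455 0.0378 0.041 ]
[0.5464 0.0359 0.041 ]
[0.5475 0.0357 0.041 ]
mouths w [array([0.573 , 0.0037, 0.041 ]), array([0.5897, 0.0455, 0.041 ])]
t 1.5 p [0.5061 0.1083 0.2574] yaw 61.7 tilt 0.32 F [ 3.1 -7.3  0.1] w 0.0854
[-14.4, -38.6, -0.0, -0.0005, 0.0002, 0.071]
[-17.1, -37.5, -0.1, -0.0005, 0.0002, 0.071]
[-19.7, -36.2, -0.1, -0.0005, 0.0002, 0.071]
[-22.3, -34.7, -0.1, -0.0005, 0.0002, 0.071]
[-24.7, -33.0, -0.1, -0.0005, 0.0002, 0.071]
[-26.9, -31.2, -0.2, -0.0005, 0.0002, 0.071]
[-29.1, -29.2, -0.2, -0.0005, 0.0002, 0.071]
[-31.1, -27.1, -0.2, -0.0005, 0.0002, 0.071]
[-32.9, -24.8, -0.2, -0.0005, 0.0002, 0.071]
[-34.6, -22.4, -0.2, -0.0005, 0.0002, 0.071]
```

play_rows(increments=[[-14,-39,0,0,0,0.071,0],[-17,-38,0,0,0,0.071,0],[-20,-36,0,0,0,0.071,0],[-22,-35,0,0,0,0.071,0],[-25,-33,0,0,0,0.071,0]])

```text
clock: 2.0
tcp_pos: [0.4767, -0.099, 0.258]
orientation: [1.306, 2.857, -0.007]
contact_force: [1.3, -0.2, -0.8]
grip_width: 0.0855
```

play_rows(increments=[[-27,-31,5,0,0,0.071,0],[-29,-29,10,0,0,0.071,0],[-31,-27,10,0,0,0.071,0],[-25,-17,10,0,0,0.071,0],[0,0,0,0,0,0.071,0]])

```text
clock: 2.5
tcp_pos: [0.4517, -0.262, 0.2233]
orientation: [1.817, 2.558, -0.006]
contact_force: [0.3, 0.5, -0.8]
grip_width: 0.085
```

play_rows(increments=[[0,0,0,0,0,0,0],[0,0,0,0,0,0,0]])

```text
clock: 2.7
tcp_pos: [0.451, -0.2624, 0.2227]
orientation: [1.819, 2.558, -0.008]
contact_force: [-0.7, 0.2, 1.4]
grip_width: 0.0852
```

```bash
python3 - <<'E'
from h import *
f=grab_frame('wrist'); save(f,'wrist2'); np.savez('pics/wrist2.npz',**f)
plan([.465,-.265,.21],21)
E
```

```text
t 2.75 p [ 0.4513 -0.262   0.2228] yaw 19.2 tilt 0.32 F [-0.8 -0.   0. ] w 0.0855
[-7.3, 12.0, 12.8, -0.0021, 0.0051, -0.0313]
```

View pics/wrist2.png

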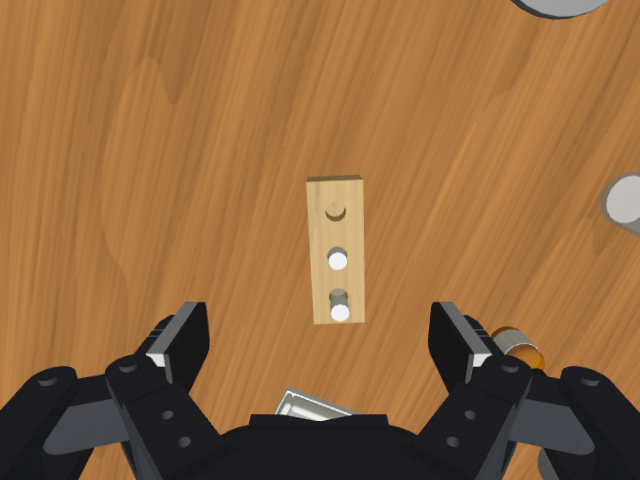

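The rack is in view with the tall vial's cap at (340,313), the short cap at (338,261) and the empty hole at (335,211).

```bash
python3 - <<'E'
from h import *
s=dict(np.load('pics/scene0.npz'));t=dict(np.load('pics/top0.npz'));w=dict(np.load('pics/wrist2.npz'))
S=(s,155+98/5-.4,225+105/5-.4);T=(t,430+297/5-.4,240+98/5-.4)
h=cv2.cvtColor(w['color'],cv2.COLOR_BGR2HSV);m=((h[...,1]<30)&(h[...,2]>225)).astype(np.uint8)
m2=np.zeros_like(m);m2[295:330,325:360]=m[295:330,325:360]
c=max(cv2.findContours(m2,0,1)[0],key=cv2.contourArea);e=cv2.fitEllipse(c);print(e)
W=(w,*e[0])
for o in([W,T],[W,S],[T,S],[W,T,S]): x,er=tri(o);print(x.round(4),np.round(er,4))
for f,u,v in(W,S,T):print(onz(f,u,v,.066).round(4))
print('short',onz(w,338,261,.048),'hole',onz(w,335.5,211,.034))
g=[proj(w,pose()[1]+np.array([0,0,0]))];print('tcp pix',g)
plan([.475,-.285,.14],21)
E
```

```text
((339.6944580078125, 312.71923828125), (15.006681442260742, 17.135684967041016), 88.3208999633789)
[ 0.4973 -0.34    0.0589] [0.0005 0.0005]
[ 0.4962 -0.3374  0.0653] [0.0008 0.0008]
[ 0.4961 -0.3381  0.0656] [0. 0.]
[ 0.4962 -0.3377  0.0653] [0.001  0.0005 0.0005]
[ 0.4961 -0.3362  0.066 ]
[ 0.4967 -0.3379  0.066 ]
[ 0.4961 -0.338   0.066 ]
short [ 0.48120666 -0.29726373  0.048     ] hole [ 0.46528476 -0.25805294  0.034     ]
tcp pix [array([319.36846642, 310.3199698 ])]
t 2.75 p [ 0.4513 -0.262   0.2228] yaw 19.2 tilt 0.32 F [-0.8 -0.   0. ] w 0.0855
[-14.6, 7.5, 41.4, -0.001, 0.0026, -0.0157]
[-14.8, 7.2, 41.4, -0.001, 0.0026, -0.0157]
```

```bash
python3 - <<'E'
from h import *
plan([.4963,-.3373,.10],21.4)
E
```

```text
t 2.75 p [ 0.4513 -0.262   0.2228] yaw 19.2 tilt 0.32 F [-0.8 -0.   0. ] w 0.0855
[-21.3, 4.5, 30.8, -0.0005, 0.0013, -0.0096]
[-21.4, 4.3, 30.8, -0.0005, 0.0013, -0.0096]
[-21.5, 4.1, 30.7, -0.0005, 0.0013, -0.0096]
[-21.6, 3.8, 30.7, -0.0005, 0.0013, -0.0096]
```

play_rows(increments=[[-21,4.5,31,-0.0005,0.0013,-0.01,0],[-21,4.3,31,-0.0005,0.0013,-0.01,0],[-21.5,4,31,-0.0005,0.0013,-0.01,0],[-21.5,4,31,-0.0005,0.0013,-0.01,0],[0,0,0,0,0,0,0]])

```text
clock: 3.25
tcp_pos: [0.5051, -0.3313, 0.0964]
orientation: [1.737, 2.613, 0.013]
contact_force: [-0.1, -0.1, -0.0]
grip_width: 0.0853
```

```bash
python3 - <<'E'
from h import *
f=grab_frame('wrist'); save(f,'wrist3'); np.savez('pics/wrist3.npz',**f)
plan([.4963,-.3373,.10],21.4)
E
```

```text
t 3.3 p [ 0.5054 -0.3307  0.0983] yaw 22.8 tilt 0.61 F [ 0.2  0.1 -0.3] w 0.0852
[-2.6, -10.9, -1.9, 0.0106, -0.0005, 0.024]
```

View pics/wrist3.png

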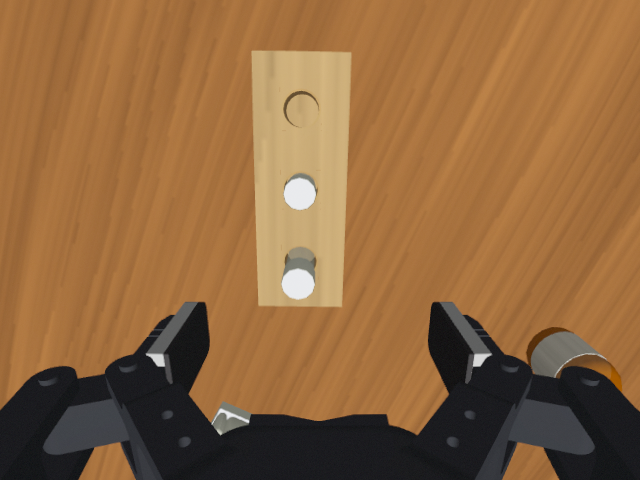

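Cap at (298,283), left of the jaw centre (319). This matches the roughly 10 mm correction computed.

play_rows(increments=[[-2.6,-10.9,-2,0.01,0,0.024,0],[0,0,0,0,0,0,0],[0,0,0,0,0,0,0]])

```text
clock: 3.6
tcp_pos: [0.4968, -0.3359, 0.1036]
orientation: [1.767, 2.594, 0.003]
contact_force: [0.6, 0.3, 0.2]
grip_width: 0.0854
```

```bash
python3 - <<'E'
from h import *
f=grab_frame('wrist'); save(f,'wrist4'); np.savez('pics/wrist4.npz',**f)
h=cv2.cvtColor(f['color'],cv2.COLOR_BGR2HSV);m=((h[...,1]<30)&(h[...,2]>215)).astype(np.uint8)
n,l,st,ce=cv2.connectedComponentsWithStats(m)
for i in range(1,n):
    if st[i,4]>300: print(ce[i].round(1),st[i],onz(f,*ce[i],.066).round(4))
o,p,R=pose();print('pix under tcp at .066',proj(f,[p[0],p[1],.066]))
plan([.4963,-.3373,.041],21.4)
E
```

```text
[316.4 189.2] [302 174  30  31 709] [ 0.4798 -0.2948  0.066 ]
[316.8 276.3] [302 262  31  29 699] [ 0.4962 -0.3363  0.066 ]
pix under tcp at .066 [317.89356095 276.56423012]
t 3.65 p [ 0.4968 -0.3362  0.1038] yaw 21.5 tilt 0.2 F [-0.5  0.   1. ] w 0.0855
[-0.4, -0.5, 31.4, 0.0017, 0.0006, 0.0005]
[-0.4, -0.5, 31.4, 0.0017, 0.0006, 0.0005]
```

play_rows(increments=[[-0.4,-0.4,25,0,0,0,0],[-0.4,-0.4,25,0,0,0,0],[0,0,8,0,0,0,0],[0,0,2,0,0,0,0],[0,0,0,0,0,0,0]])

```text
clock: 4.15
tcp_pos: [0.5001, -0.3368, 0.0479]
orientation: [1.759, 2.589, 0.008]
contact_force: [-0.3, -0.2, -0.7]
grip_width: 0.0851
```

```bash
python3 - <<'E'
from h import *
plan([.4963,-.3372,.041],21.4)
E
```

```text
t 4.15 p [ 0.5001 -0.3368  0.0479] yaw 21.6 tilt 0.74 F [-0.3 -0.2 -0.7] w 0.0851
[1.1, -3.8, 6.9, 0.0111, 0.0067, 0.0038]
```

play_rows(increments=[[1,-3.8,6,0.011,0.007,0.004,0],[0,0,0,0,0,0,0],[0,0,0,0,0,0,0]])

```text
clock: 4.45
tcp_pos: [0.4973, -0.3381, 0.0438]
orientation: [1.77, 2.593, 0.0]
contact_force: [0.3, 0.6, 0.7]
grip_width: 0.0857
```

```bash
python3 - <<'E'
from h import *
plan([.4963,-.3372,.041],21.4)
E
```

```text
t 4.45 p [ 0.4973 -0.3381  0.0438] yaw 21.4 tilt 0.13 F [0.3 0.6 0.7] w 0.0857
[1.2, -0.6, 2.8, 0.0015, 0.0017, -0.0005]
```

play_rows(force=30, increments=[[1,-0.6,2,0,0,0,120],[0,0,0,0,0,0,170],[0,0,0,0,0,0,255],[0,0,0,0,0,0,255],[0,0,0,0,0,0,255]])

```text
clock: 4.95
tcp_pos: [0.4967, -0.3376, 0.0424]
orientation: [1.769, 2.592, 0.001]
contact_force: [-0.3, -0.1, 2.8]
grip_width: 0.0146
```

play_rows(increments=[[0,0,0,0,0,0,255],[0,0,0,0,0,0,255],[0,0,0,0,0,0,255]])

```text
clock: 5.25
tcp_pos: [0.4968, -0.3377, 0.0425]
orientation: [1.769, 2.592, 0.001]
contact_force: [1.0, -0.1, 0.5]
grip_width: 0.0146
```

```bash
python3 - <<'E'
from h import *
plan([.4963,-.3372,.13],21.4)
f=grab_frame('wrist');save(f,'wrist5')
E
```

```text
t 5.25 p [ 0.4968 -0.3377  0.0425] yaw 21.4 tilt 0.21 F [ 1.  -0.1  0.5] w 0.0146
[0.2, -0.0, -43.8, 0.0012, 0.0014, -0.0003]
[0.2, -0.1, -43.8, 0.0012, 0.0014, -0.0003]
```

View pics/wrist5.png

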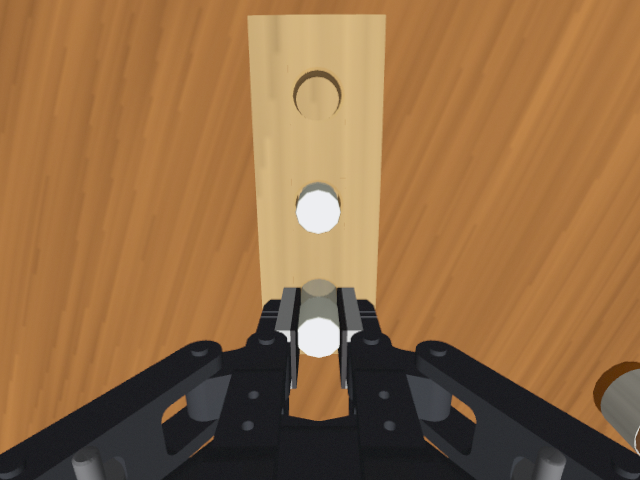

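The cap is between the pads at (319,337), with a width of 14.6 mm. Lifting.

play_rows(increments=[[0,0,-15,0,0,0,255],[0,0,-30,0,0,0,255],[0,0,-35,0,0,0,255],[0,0,-30,0,0,0,255],[0,0,0,0,0,0,255]])

```text
clock: 5.8
tcp_pos: [0.4959, -0.3381, 0.1593]
orientation: [1.771, 2.591, -0.0]
contact_force: [0.3, -0.3, -0.1]
grip_width: 0.0147
```

```bash
python3 - <<'E'
from h import *
f=grab_frame('wrist');save(f,'wrist6');s=grab_frame('scene');crop(s,'scene6',100,130,200,150,4)
plan([.5465,.0365,.15],68)
E
```

```text
t 5.9 p [ 0.4944 -0.3365  0.1558] yaw 21.3 tilt 0.12 F [-0.5  0.5 -0.7] w 0.0149
[36.5, 20.5, 0.7, -0.0001, -0.0002, -0.0905]
[34.5, 23.7, 0.7, -0.0001, -0.0002, -0.0905]
[32.2, 26.7, 0.7, -0.0001, -0.0002, -0.0905]
[29.7, 29.5, 0.6, -0.0001, -0.0002, -0.0905]
[26.9, 32.1, 0.6, -0.0001, -0.0002, -0.0905]
[23.9, 34.4, 0.6, -0.0001, -0.0002, -0.0905]
[20.7, 36.4, 0.6, -0.0001, -0.0002, -0.0905]
[17.3, 38.1, 0.6, -0.0001, -0.0002, -0.0905]
[13.8, 39.5, 0.6, -0.0001, -0.0002, -0.0905]
```

View pics/wrist6.png

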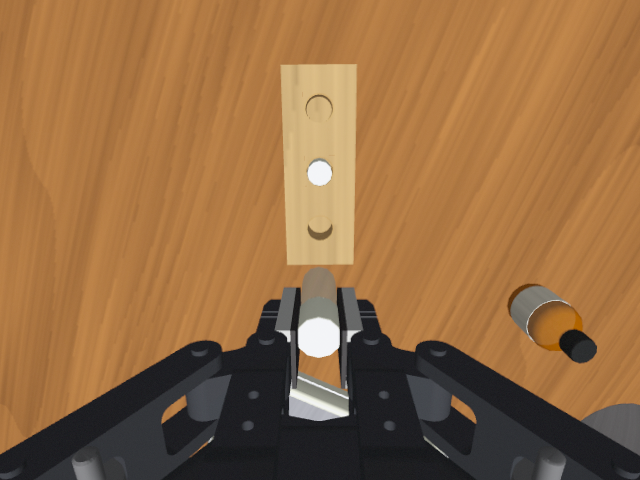

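View pics/scene6.png

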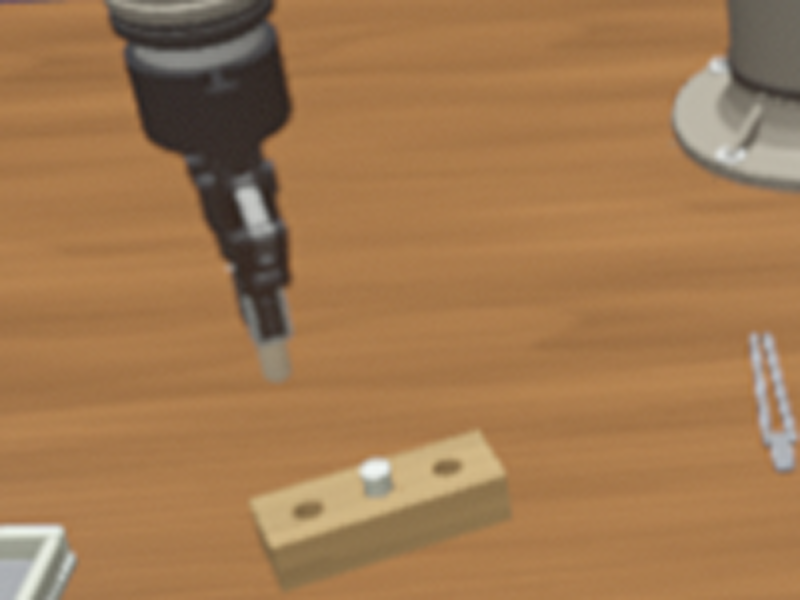

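The vial hangs straight in the fingers and its hole in the rack is empty. Moving towards the socket, stopping short of it for a look.

play_rows(increments=[[36,20,0,0,0,-0.09,255],[34,23,0,0,0,-0.09,255],[32,26,0,0,0,-0.09,255],[30,29,0,0,0,-0.09,255],[27,32,0,0,0,-0.09,255]])

```text
clock: 6.4
tcp_pos: [0.5163, -0.1311, 0.1516]
orientation: [-1.141, -2.918, 0.01]
contact_force: [1.4, 0.1, -1.2]
grip_width: 0.0145
```

play_rows(increments=[[24,34,0,0,0,-0.09,255],[24,33,0,0,0,-0.09,255],[24,32,0,0,0,-0.09,255],[0,0,0,0,0,0,255],[0,0,0,0,0,0,255]])

```text
clock: 6.9
tcp_pos: [0.5146, 0.0039, 0.1462]
orientation: [-0.697, -3.043, 0.009]
contact_force: [-0.3, -0.5, -1.1]
grip_width: 0.0145
```

```bash
python3 - <<'E'
from h import *
f=grab_frame('wrist');save(f,'wrist7');np.savez('pics/wrist7.npz',**f)
plan([.51,.05,.14],68)
E
```

```text
t 6.95 p [0.5146 0.0042 0.1461] yaw 64.2 tilt 1.22 F [-0.5  1.6 -0.7] w 0.0145
[12.0, 19.7, 3.1, -0.0047, -0.0096, -0.0331]
[11.3, 20.0, 3.1, -0.0047, -0.0096, -0.0331]
```

View pics/wrist7.png

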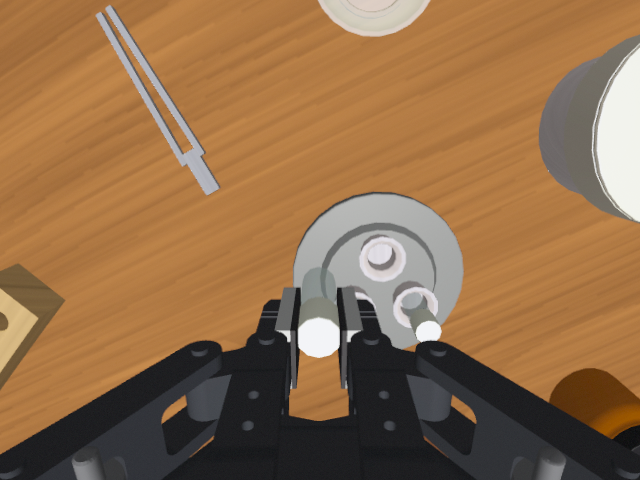

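Empty socket mouth at (382,259), and the held vial's foot at about (318,283).

```bash
python3 - <<'E'
from h import *
w=dict(np.load('pics/wrist7.npz'))
crop(w,'c7',350,225,100,75,8)
print(onz(w,382,259,.041))
plan([.52,.047,.13],68)
E
```

```text
[0.5454085  0.03721121 0.041     ]
t 6.95 p [0.5146 0.0042 0.1461] yaw 64.2 tilt 1.22 F [-0.5  1.6 -0.7] w 0.0145
[6.7, 20.5, 8.0, -0.0047, -0.0096, -0.0331]
[6.1, 20.7, 8.0, -0.0047, -0.0096, -0.0331]
```

View pics/c7.png

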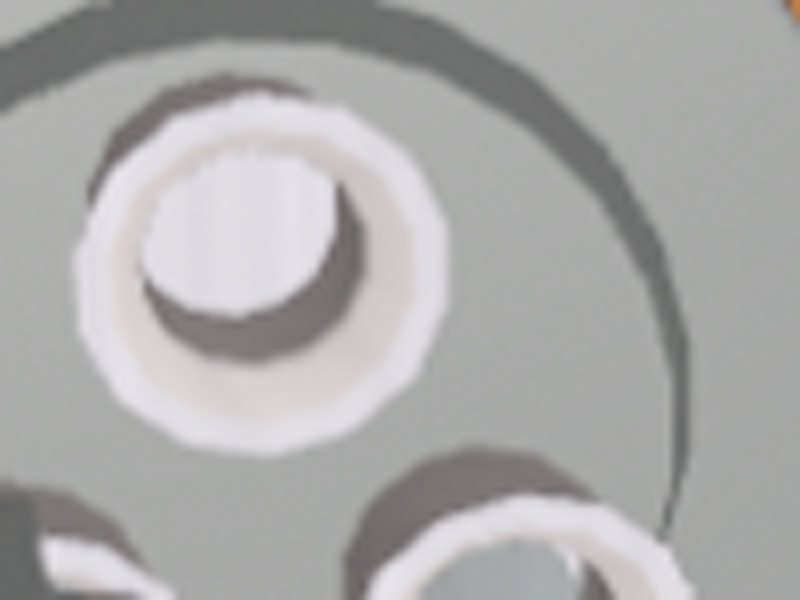

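```bash
python3 - <<'E'
from h import *
plan([.546,.0362,.125],68)
E
```

```text
t 6.95 p [0.5146 0.0042 0.1461] yaw 64.2 tilt 1.22 F [-0.5  1.6 -0.7] w 0.0145
[-7.4, 21.4, 10.2, -0.0047, -0.0096, -0.0331]
[-8.0, 21.1, 10.4, -0.0047, -0.0096, -0.0331]
```

play_rows(increments=[[-7.5,21,10,-0.005,-0.01,-0.033,255],[-8,20,10,-0.005,-0.01,-0.033,255],[0,0,0,0,0,0,255],[0,0,0,0,0,0,255]])

```text
clock: 7.35
tcp_pos: [0.5452, 0.0287, 0.1237]
orientation: [-0.615, -3.08, 0.005]
contact_force: [-0.2, -1.0, -0.4]
grip_width: 0.0146
```

```bash
python3 - <<'E'
from h import *
plan([.546,.0362,.11],68)
E
```

```text
t 7.35 p [0.5452 0.0287 0.1237] yaw 67.4 tilt 0.18 F [-0.2 -1.  -0.4] w 0.0146
[2.2, 7.3, 13.7, -0.0031, -0.0003, -0.0101]
```

play_rows(increments=[[2.2,7.3,14,-0.003,0,-0.01,255],[0,0,0,0,0,0,255],[0,0,0,0,0,0,255]])

```text
clock: 7.65
tcp_pos: [0.5449, 0.0333, 0.1086]
orientation: [-0.607, -3.081, 0.002]
contact_force: [1.0, -0.2, -0.4]
grip_width: 0.0147
```

```bash
python3 - <<'E'
from h import *
f=grab_frame('wrist');save(f,'wrist8');np.savez('pics/wrist8.npz',**f)
plan([.546,.0362,.0545],68,10)
E
```

```text
t 7.7 p [0.5446 0.0335 0.1085] yaw 67.7 tilt 0.12 F [-0.2  0.4 -0.7] w 0.0147
[-0.1, 0.5, 9.0, -0.0003, -0.0002, -0.0008]
[-0.0, 0.5, 9.0, -0.0003, -0.0002, -0.0008]
[-0.0, 0.5, 9.0, -0.0003, -0.0002, -0.0008]
[-0.0, 0.5, 9.0, -0.0003, -0.0002, -0.0008]
[-0.0, 0.5, 9.0, -0.0003, -0.0002, -0.0008]
[-0.0, 0.5, 9.0, -0.0003, -0.0002, -0.0008]
```

View pics/wrist8.png

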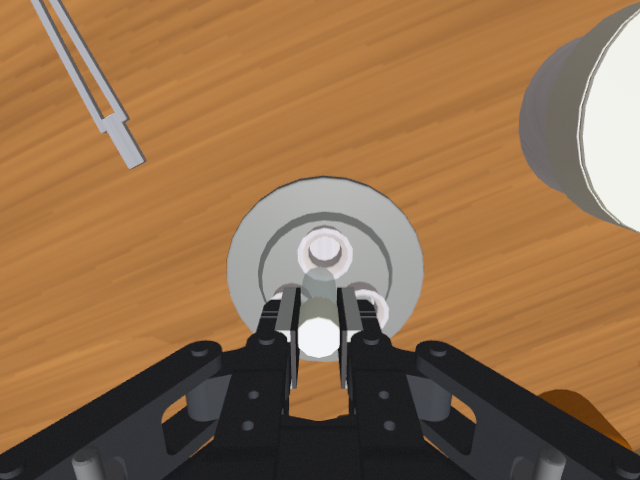

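```bash
python3 - <<'E'
from h import *
w=dict(np.load('pics/wrist8.npz'))
print(onz(w,325,253.5,.041), proj(w,[.546,.0362,.041]))
h=cv2.cvtColor(w['color'],cv2.COLOR_BGR2HSV)
E
```

```text
[0.54504749 0.03798397 0.041     ] [322.78398266 256.02398655]
```

play_rows(increments=[[0,1.5,14,0,0,0,255],[0,1,9,0,0,0,255],[0,0,0,0,0,0,255],[0,0,0,0,0,0,255]])

```text
clock: 8.1
tcp_pos: [0.5454, 0.0356, 0.0836]
orientation: [-0.608, -3.08, 0.002]
contact_force: [0.5, -0.1, -0.4]
grip_width: 0.0145
```

```bash
python3 - <<'E'
from h import *
plan([.546,.0362,.0545],68,10)
f=grab_frame('scene');crop(f,'s9',290,200,100,100,6)
f=grab_frame('wrist');crop(f,'w9',240,180,160,180,3)
E
```

```text
t 8.1 p [0.5454 0.0356 0.0836] yaw 67.7 tilt 0.12 F [ 0.5 -0.1 -0.4] w 0.0145
[-0.1, 0.3, 9.7, -0.0005, -0.0005, -0.0019]
[-0.1, 0.3, 9.7, -0.0005, -0.0005, -0.0019]
[-0.1, 0.3, 9.7, -0.0005, -0.0005, -0.0019]
```

View pics/s9.png

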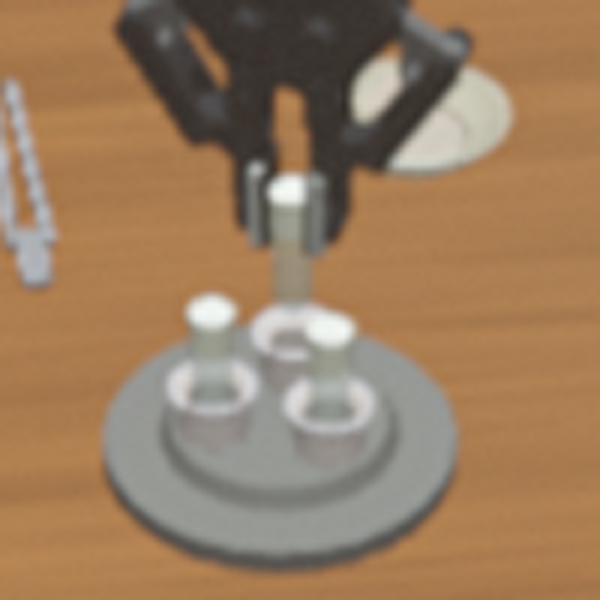

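View pics/w9.png

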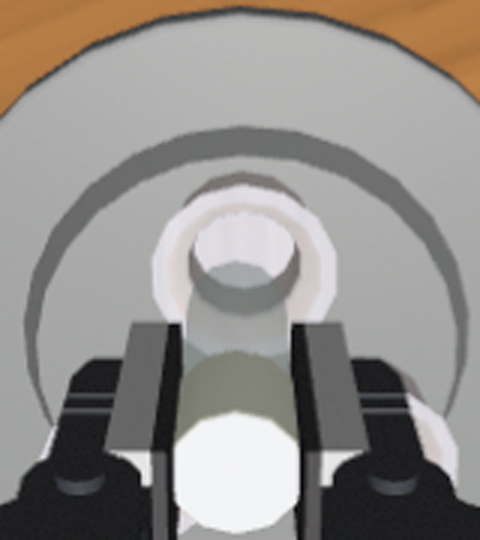

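The foot hangs just above the mouth, with the socket about 1 mm to the tool's +y. Descending with that correction.

play_rows(increments=[[0,1.5,10,0,0,0,255],[0,0.5,7,0,0,0,255],[0,0,5,0,0,0,255],[0,0,0,0,0,0,255]])

```text
clock: 8.6
tcp_pos: [0.5467, 0.0379, 0.0604]
orientation: [-0.608, -3.082, 0.001]
contact_force: [-0.2, -0.3, -0.4]
grip_width: 0.0149
```

```bash
python3 - <<'E'
from h import *
plan([.546,.0370,.053],68,10)
f=grab_frame('scene');crop(f,'s10',290,200,100,100,6)
f=grab_frame('wrist');crop(f,'w10',240,180,160,180,3)
E
```

```text
t 8.6 p [0.5467 0.0379 0.0604] yaw 67.7 tilt 0.04 F [-0.2 -0.3 -0.4] w 0.0149
[0.3, -1.1, 7.4, -0.0006, -0.0003, -0.0054]
```

View pics/s10.png

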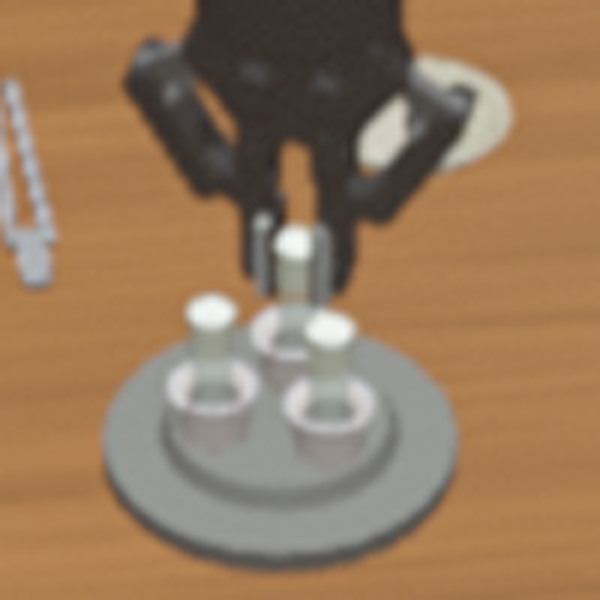

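View pics/w10.png

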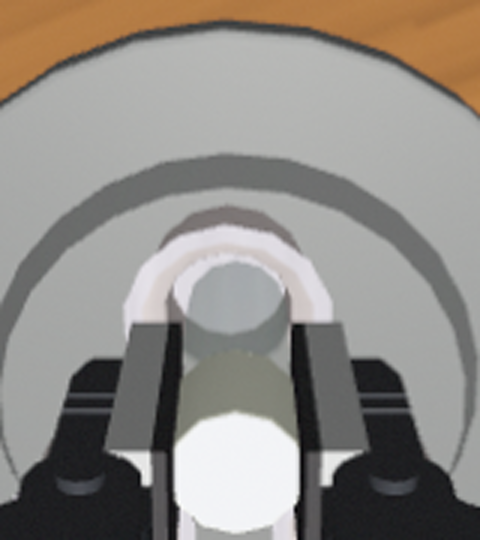

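play_rows(increments=[[0,-0.8,4,0,0,0,255],[0,0,3,0,0,0,255],[0,0,0.5,0,0,0,255],[0,0,0,0,0,0,255]])

```text
clock: 9.1
tcp_pos: [0.5473, 0.0369, 0.0535]
orientation: [0.608, 3.081, 0.0]
contact_force: [0.2, -0.2, 0.7]
grip_width: 0.0148
```

```bash
python3 - <<'E'
from h import *
plan([.546,.0370,.053],68,10)
f=grab_frame('wrist');crop(f,'w11',240,180,160,180,3)
E
```

```text
t 9.1 p [0.5473 0.0369 0.0535] yaw 67.7 tilt 0.09 F [ 0.2 -0.2  0.7] w 0.0148
[1.2, -0.4, 0.5, 0.0005, 0.0015, -0.0059]
```

View pics/w11.png

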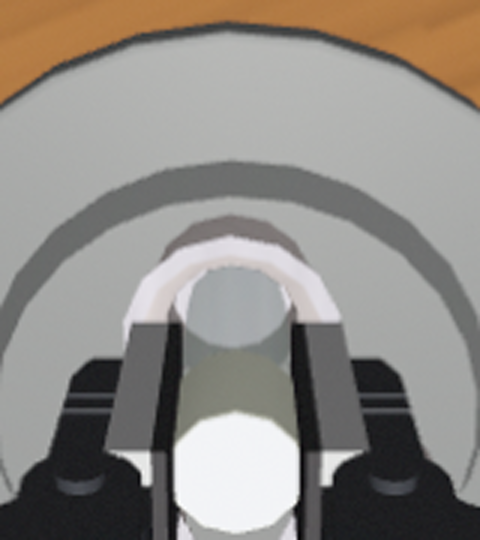

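play_rows(increments=[[0.8,0,1.5,0,0,0,255],[0,0,1,0,0,0,255],[0,0,0,0,0,0,255]])

```text
clock: 9.45
tcp_pos: [0.5477, 0.0371, 0.0527]
orientation: [0.609, 3.078, 0.002]
contact_force: [-0.6, -0.2, -0.0]
grip_width: 0.0147
```

play_rows(increments=[[0.8,0,3,0,0,0,255],[0,0,0,0,0,0,255]])

```text
clock: 9.65
tcp_pos: [0.5487, 0.0367, 0.0524]
orientation: [0.609, 3.075, 0.004]
contact_force: [-1.1, -1.2, -1.7]
grip_width: 0.0147
```

play_rows(increments=[[0,0,0,0,0,0,190],[0,0,0,0,0,0,150],[0,0,0,0,0,0,150],[0,0,0,0,0,0,150]])

```text
clock: 10.05
tcp_pos: [0.5487, 0.037, 0.052]
orientation: [0.609, 3.075, 0.004]
contact_force: [-0.5, 0.5, -0.5]
grip_width: 0.0353
```

```bash
python3 - <<'E'
from h import *
plan([.546,.0370,.13],68)
f=grab_frame('wrist');save(f,'w12')
E
```

```text
t 10.05 p [0.5487 0.037  0.052 ] yaw 67.6 tilt 0.45 F [-0.5  0.5 -0.5] w 0.0353
[1.0, -0.3, -39.0, 0.002, 0.0033, -0.0035]
[1.1, -0.4, -39.0, 0.002, 0.0033, -0.0035]
```

View pics/w12.png

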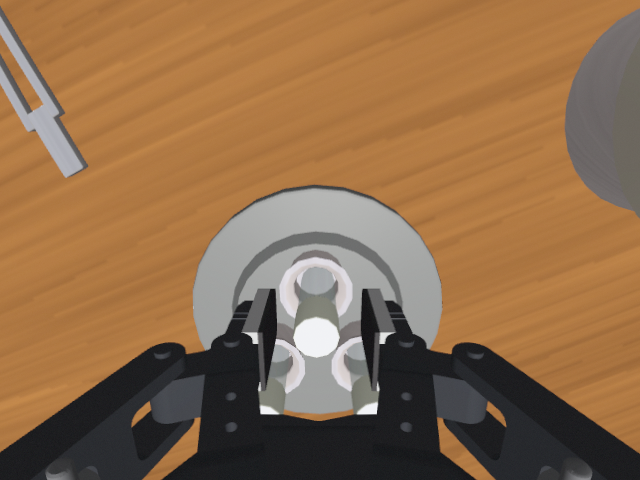

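The vial stands upright in the socket, with its cap at (317,337) between the opened pads (35 mm). Going straight up.

play_rows(increments=[[0,0,-10,0,0,0,150],[0,0,-25,0,0,0,150],[0,0,-40,0,0,0,150],[0,0,-45,0,0,0,0],[0,0,-35,0,0,0,0]])

```text
clock: 10.6
tcp_pos: [0.5438, 0.0363, 0.2089]
orientation: [-0.61, -3.078, 0.004]
contact_force: [1.2, 0.7, 0.0]
grip_width: 0.0629
```

```bash
python3 - <<'E'
from h import *
f=grab_frame('wrist');save(f,'w13');np.savez('pics/w13.npz',**f)
s=grab_frame('scene');crop(s,'s13',290,220,100,75,8)
s=dict(s);np.savez('pics/s13.npz',**s)
plan([.49,.21,.22],68)
E
```

```text
t 10.7 p [0.5468 0.0366 0.2117] yaw 67.6 tilt 0.24 F [-0.  -0.9  0.1] w 0.0767
[23.7, 27.7, -1.7, 0.0004, 0.0008, -0.0015]
[23.7, 27.8, -1.7, 0.0004, 0.0008, -0.0015]
[23.6, 27.8, -1.7, 0.0004, 0.0008, -0.0015]
[23.6, 27.8, -1.7, 0.0004, 0.0008, -0.0015]
[23.6, 27.9, -1.7, 0.0004, 0.0008, -0.0015]
```

View pics/w13.png

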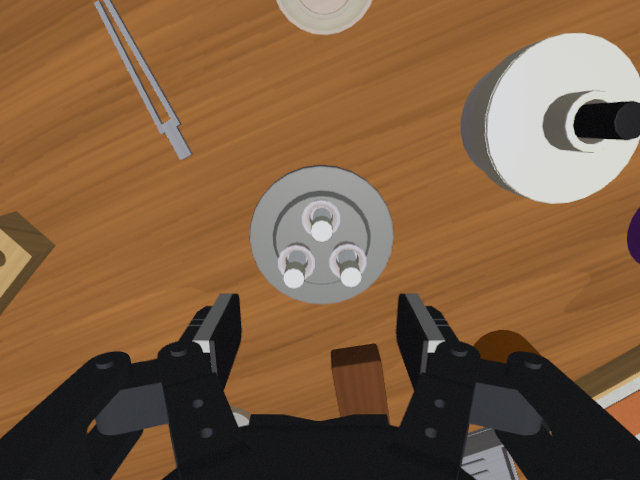

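View pics/s13.png

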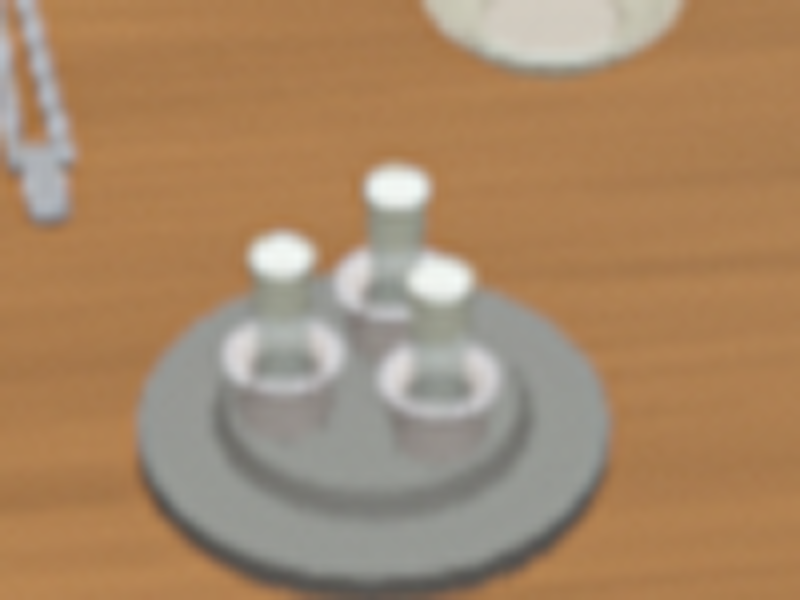

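All three vials stand alike, caps at (321,231), (294,278) and (350,275). Measuring the carousel axis from caps and flange, then on to the knob.

```bash
python3 - <<'E'
from h import *
w=dict(np.load('pics/w13.npz'))
h=cv2.cvtColor(w['color'],cv2.COLOR_BGR2HSV)
m=((h[...,1]<30)&(h[...,2]>225)).astype(np.uint8);m[:, :260]=0;m[:,380:]=0
n,l,st,ce=cv2.connectedComponentsWithStats(m);P=[]
for i in range(1,n):
    if st[i,4]>150: P.append(onz(w,*ce[i],.076));print(ce[i].round(1),st[i,4],P[-1].round(4))
print('mean',np.mean(P,0))
M=np.zeros((480,640),np.uint8);M[160:310,240:400]=(h[160:310,240:400,1]<70)
c=max(cv2.findContours(M,0,1)[0],key=cv2.contourArea);e=cv2.fitEllipse(cv2.convexHull(c));print(e,onz(w,*e[0],.012))
E
```

```text
mean nan
((321.208251953125, 234.3517303466797), (138.54244995117188, 143.37200927734375), 90.9876708984375) [0.56636499 0.02974906 0.012     ]
  return _methods._mean(a, axis=axis, dtype=dtype,
  ret = ret.dtype.type(ret / rcount)
```

play_rows(increments=[[24,28,-2,0,0,0,0],[24,28,-2,0,0,0,0],[24,28,-2,0,0,0,0],[24,28,-2,0,0,0,0],[20,20,-2,0,0,0,0]])

```text
clock: 11.2
tcp_pos: [0.4899, 0.2024, 0.2234]
orientation: [0.627, 3.07, 0.001]
contact_force: [0.1, 0.4, -0.3]
grip_width: 0.0853
```

play_rows(increments=[[0,0,0,0,0,0,0],[0,0,0,0,0,0,0]])

```text
clock: 11.4
tcp_pos: [0.4875, 0.2069, 0.2231]
orientation: [0.615, 3.074, 0.002]
contact_force: [0.6, -0.5, 0.5]
grip_width: 0.0853
```

```bash
python3 - <<'E'
from h import *
f=grab_frame('wrist');save(f,'w14');np.savez('pics/w14.npz',**f)
plan([.539,.232,.18],68)
E
```

```text
t 11.45 p [0.4874 0.2071 0.223 ] yaw 67.4 tilt 0.38 F [-0.   0.2 -1.2] w 0.0858
[-18.9, 21.4, 21.7, 0.0015, 0.0029, -0.0057]
[-19.0, 21.3, 21.6, 0.0015, 0.0029, -0.0057]
```

View pics/w14.png

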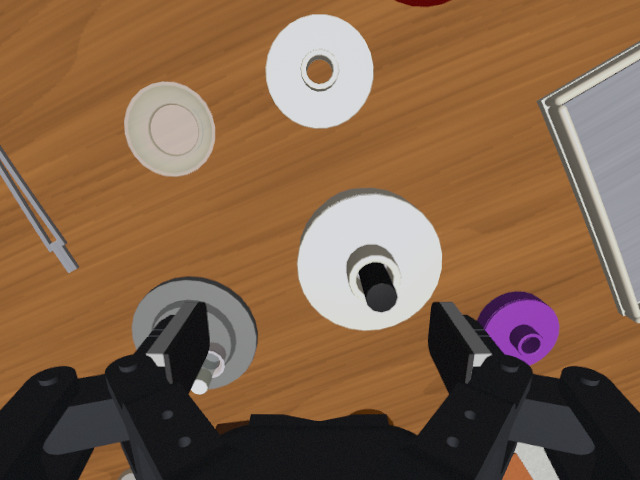

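```bash
python3 - <<'E'
from h import *
s=dict(np.load('pics/scene0.npz'));t=dict(np.load('pics/top0.npz'));w=dict(np.load('pics/w14.npz'))
m=(w['color'].max(2)<75).astype(np.uint8)
crop(w,'c14',340,230,80,80,7)
W=(w,380.5,297.3);S=(s,370+(585-400)/3.333-.4,200+42/3.333-.4);T=(t,190+(490-400)/3.333-.4,195+(445-300)/3.333-.4)
for o in([W,T],[W,S],[T,S],[W,T,S]): x,er=tri(o);print(x.round(4),np.round(er,4))
for f,u,v in(W,S,T):print(onz(f,u,v,.136).round(4))
E
```

```text
[0.5401 0.2329 0.1332] [0.0017 0.0017]
[0.538  0.2315 0.1348] [0.0001 0.0001]
[0.5403 0.232  0.1367] [0.0014 0.0014]
[0.5392 0.2321 0.1354] [0.0014 0.0022 0.0011]
[0.5374 0.2317 0.136 ]
[0.5397 0.2308 0.136 ]
[0.5407 0.2336 0.136 ]
```

View pics/c14.png

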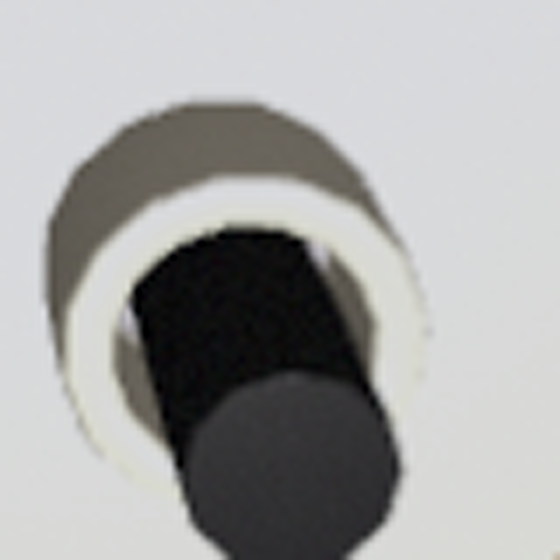

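The enlarged crop confirms the white lid with the black rod. Knob top is at (0.539, 0.232, 0.135), against 0.136 stated. Moving above it.

play_rows(increments=[[-19,21,22,0.0015,0.003,-0.006,0],[-19,20,22,0.0015,0.003,-0.006,0],[0,0,0,0,0,0,0],[0,0,0,0,0,0,0]])

```text
clock: 11.85
tcp_pos: [0.5418, 0.2253, 0.1781]
orientation: [0.609, 3.081, -0.002]
contact_force: [0.0, 0.6, 1.0]
grip_width: 0.0853
```

```bash
python3 - <<'E'
from h import *
f=grab_frame('wrist');save(f,'w15');np.savez('pics/w15.npz',**f)
plan([.5385,.232,.17],68)
o,p,R=pose();print(proj(f,[p[0],p[1],.136]),proj(f,[.5385,.232,.136]))
E
```

```text
t 11.9 p [0.5416 0.2252 0.1781] yaw 67.6 tilt 0.09 F [ 0.7 -0.7  0.6] w 0.0856
[5.4, 5.2, 8.1, -0.0012, 0.0009, -0.0063]
[317.01591064 272.0627269 ] [327.02514067 262.25468596]
```

View pics/w15.png

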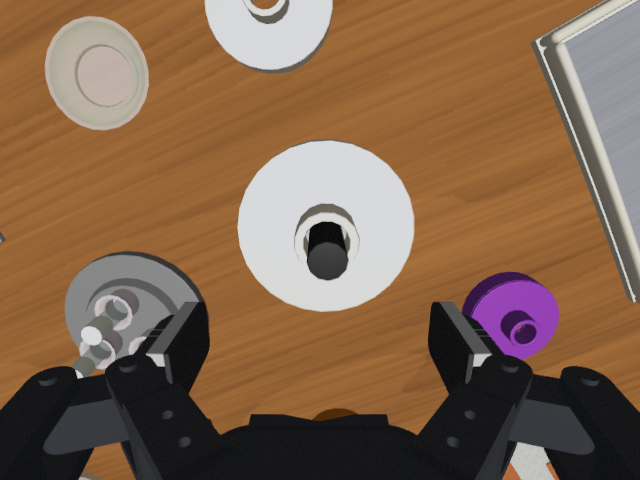

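Knob top at (328,260), against a predicted (327,262). Descending around it.

play_rows(increments=[[6,5.5,15,0,0,0,0],[0,0,20,0,0,0,0],[0,0,15,0,0,0,0],[0,0,0,0,0,0,0],[0,0,0,0,0,0,0]])

```text
clock: 12.4
tcp_pos: [0.5383, 0.2287, 0.1318]
orientation: [0.617, 3.076, 0.003]
contact_force: [-0.2, 0.0, -0.3]
grip_width: 0.0857
```

```bash
python3 - <<'E'
from h import *
f=grab_frame('wrist');save(f,'w16');np.savez('pics/w16.npz',**f)
plan([.5385,.232,.109],68)
print(proj(f,[.5385,.232,.136]))
E
```

```text
t 12.45 p [0.5383 0.2287 0.1319] yaw 67.3 tilt 0.29 F [-1.   0.1  0. ] w 0.0855
[1.2, 3.0, 22.9, 0.0029, 0.0041, -0.0122]
[324.69044163 312.83079036]
```

View pics/w16.png

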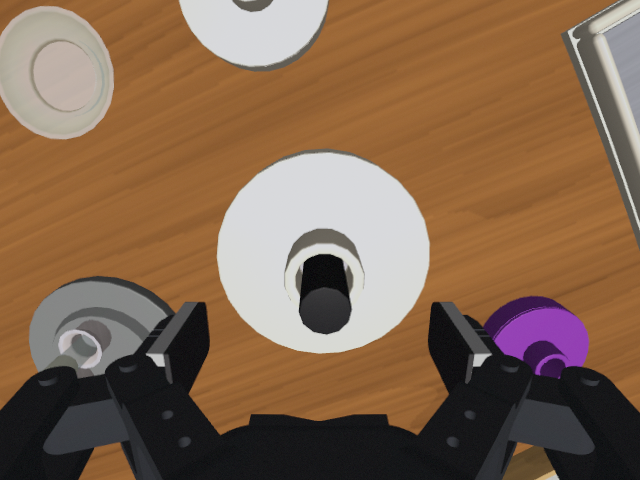

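play_rows(increments=[[2,3.5,12,0.003,0.004,-0.012,0],[0,0,8,0,0,0,0],[0,0,2,0,0,0,0],[0,0,0,0,0,0,0]])

```text
clock: 12.85
tcp_pos: [0.5388, 0.2336, 0.1104]
orientation: [0.598, 3.082, 0.004]
contact_force: [0.4, -0.4, 0.3]
grip_width: 0.0854
```

```bash
python3 - <<'E'
from h import *
plan([.5385,.232,.109],68)
E
```

```text
t 12.85 p [0.5388 0.2336 0.1104] yaw 68.0 tilt 0.19 F [ 0.4 -0.4  0.3] w 0.0854
[-0.3, -1.6, 1.4, 0.0028, 0.0018, 0.0008]
```

play_rows(force=80, increments=[[0,-1.5,0.5,0,0,0,120],[0,0,0,0,0,0,160],[0,0,0,0,0,0,255],[0,0,0,0,0,0,255],[0,0,0,0,0,0,255]])

```text
clock: 13.35
tcp_pos: [0.5385, 0.2317, 0.1104]
orientation: [0.598, 3.081, 0.004]
contact_force: [-1.1, -1.0, 0.2]
grip_width: 0.0194
```

play_rows(increments=[[0,0,0,0,0,0,255],[0,0,0,0,0,0,255]])

```text
clock: 13.55
tcp_pos: [0.5384, 0.2317, 0.1104]
orientation: [0.599, 3.081, 0.004]
contact_force: [-0.9, -0.1, 0.1]
grip_width: 0.02
```

```bash
python3 - <<'E'
from h import *
f=grab_frame('wrist');save(f,'w17');np.savez('pics/w17.npz',**f)
plan([.5385,.232,.21],68)
E
```

```text
t 13.6 p [0.5384 0.2317 0.1104] yaw 68.0 tilt 0.2 F [-0.2 -0.2  0.9] w 0.0195
[-0.1, 0.2, -33.2, 0.0009, 0.0007, 0.0001]
[-0.0, 0.2, -33.2, 0.0009, 0.0007, 0.0001]
[-0.0, 0.1, -33.2, 0.0009, 0.0007, 0.0001]
```

View pics/w17.png

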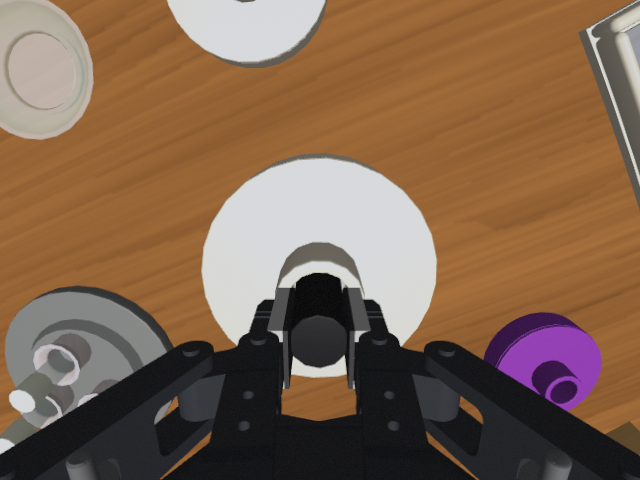

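The rod is held centrally at (319,340). Lifting slowly.

play_rows(increments=[[0,0,-8,0,0,0,255],[0,0,-15,0,0,0,255],[0,0,-20,0,0,0,255],[0,0,-20,0,0,0,255],[0,0,-20,0,0,0,255]])

```text
clock: 14.1
tcp_pos: [0.5337, 0.2298, 0.1918]
orientation: [-0.597, -3.077, 0.01]
contact_force: [-0.3, 0.2, -4.5]
grip_width: 0.0196
```

play_rows(increments=[[0,0,-15,0,0,0,255],[0,0,-5,0,0,0,255],[0,0,0,0,0,0,255]])

```text
clock: 14.4
tcp_pos: [0.5342, 0.23, 0.2151]
orientation: [-0.598, -3.079, 0.007]
contact_force: [0.5, 0.2, -4.3]
grip_width: 0.0197
```

```bash
python3 - <<'E'
from h import *
f=grab_frame('wrist');save(f,'w18');np.savez('pics/w18.npz',**f)
s=grab_frame('scene');crop(s,'s18',340,130,160,120,5)
plan([.5695,.0285,.21],68,30)
E
```

```text
t 14.5 p [0.5338 0.2298 0.214 ] yaw 68.0 tilt 0.47 F [ 0.1  0.8 -5.3] w 0.0199
[-15.5, -24.8, 0.7, -0.0009, -0.0007, 0.0001]
[-15.5, -24.8, 0.6, -0.0009, -0.0007, 0.0001]
[-15.5, -24.8, 0.6, -0.0009, -0.0007, 0.0001]
[-15.5, -24.8, 0.6, -0.0009, -0.0007, 0.0001]
[-15.5, -24.8, 0.6, -0.0009, -0.0007, 0.0001]
[-15.5, -24.8, 0.6, -0.0009, -0.0007, 0.0001]
[-15.5, -24.8, 0.6, -0.0009, -0.0007, 0.0001]
```

View pics/w18.png

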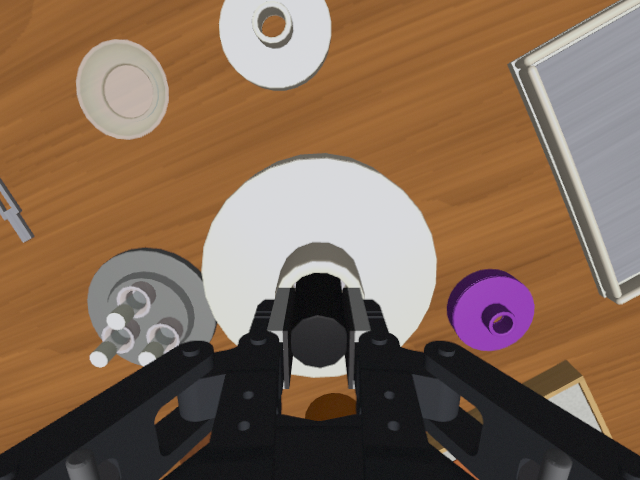

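View pics/s18.png

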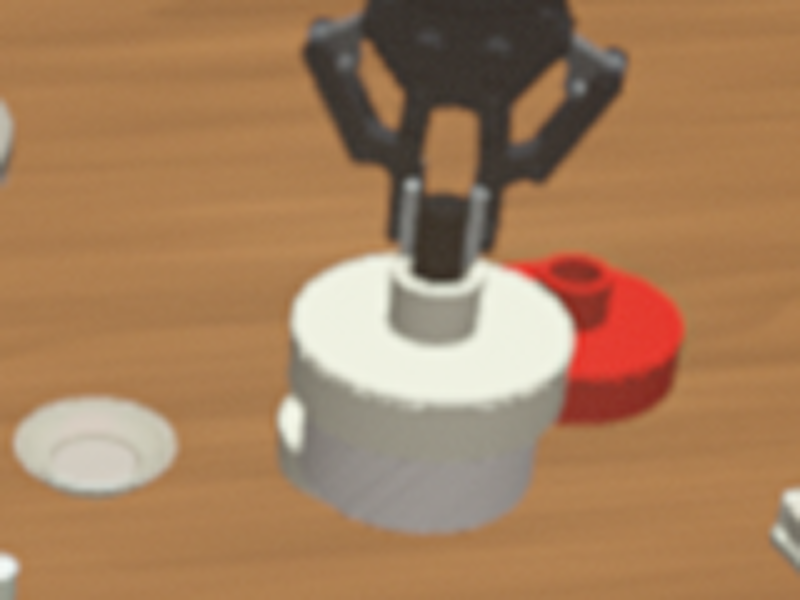

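The lids hang nested and level, with 5 N of weight on the wrist; the rim is about 104 mm up, clear of the 76 mm caps. Carrying over.

play_rows(increments=[[-8,-12,0,0,0,0,255],[-14,-22,0,0,0,0,255],[-16,-25,0,0,0,0,255],[-16,-25,0,0,0,0,255],[-16,-25,0,0,0,0,255]])

```text
clock: 15.0
tcp_pos: [0.5555, 0.0994, 0.2092]
orientation: [-0.582, -3.073, 0.015]
contact_force: [-0.3, 0.4, -3.8]
grip_width: 0.0197
```

play_rows(increments=[[-15,-25,0,0,0,0,255],[-10,-17,0,0,0,0,255],[-4,-6,0,0,0,0,255],[0,0,0,0,0,0,255]])

```text
clock: 15.4
tcp_pos: [0.5632, 0.0305, 0.2065]
orientation: [-0.6, -3.065, 0.025]
contact_force: [0.4, -0.3, -4.5]
grip_width: 0.0199
```

```bash
python3 - <<'E'
from h import *
plan([.569,.028,.21],68,30)
E
```

```text
t 15.4 p [0.5632 0.0305 0.2065] yaw 67.9 tilt 1.39 F [ 0.4 -0.3 -4.5] w 0.0199
[-6.3, -0.2, -3.6, -0.0194, -0.0144, -0.0026]
```

play_rows(increments=[[-6,0,0,-0.019,-0.014,0,255],[0,0,0,0,0,0,255],[0,0,0,0,0,0,255]])

```text
clock: 15.7
tcp_pos: [0.5685, 0.0309, 0.2055]
orientation: [-0.598, -3.083, -0.003]
contact_force: [-0.2, -0.2, -3.9]
grip_width: 0.0194
```

```bash
python3 - <<'E'
from h import *
f=grab_frame('top');np.savez('pics/t19.npz',**f);crop(f,'t19',260,170,120,100,6)
s=grab_frame('scene');np.savez('pics/s19.npz',**s);crop(s,'s19',270,170,140,130,5)
plan([.569,.028,.15],68,30)
E
```

```text
t 15.8 p [0.5686 0.0307 0.2056] yaw 68.0 tilt 0.09 F [-0.2 -0.1 -3.7] w 0.0193
[-0.7, -1.2, 27.8, 0.0007, -0.0004, 0.0004]
[-0.7, -1.2, 27.8, 0.0007, -0.0004, 0.0004]
```

View pics/t19.png

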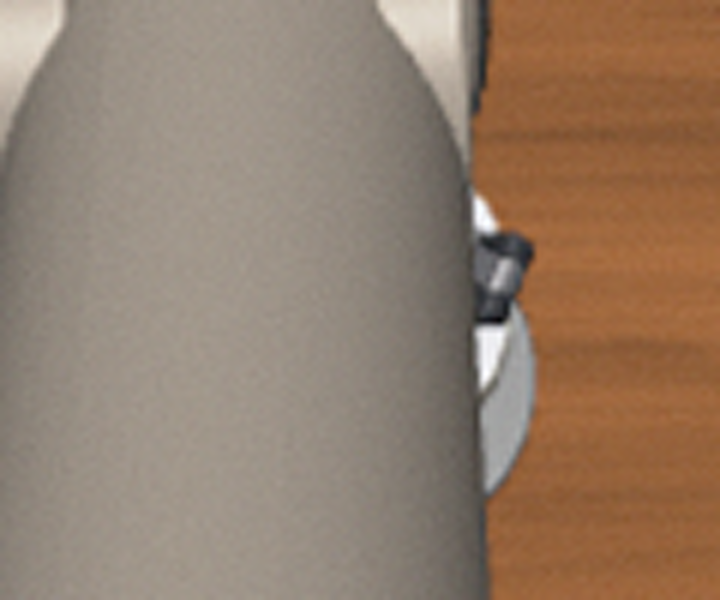

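View pics/s19.png

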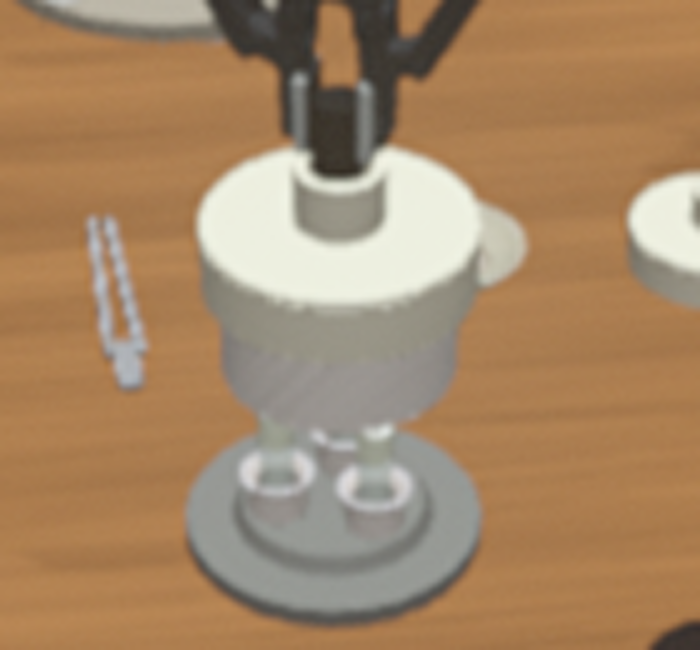

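The lid is over the carousel, about 2–3 mm to +y, which agrees with the plan correction. Lowering.

play_rows(increments=[[-1,-2.5,10,0,0,0,255],[0,0,15,0,0,0,255],[0,0,15,0,0,0,255],[0,0,10,0,0,0,255],[0,0,0,0,0,0,255]])

```text
clock: 16.3
tcp_pos: [0.5685, 0.03, 0.1522]
orientation: [-0.592, -3.085, -0.003]
contact_force: [-0.3, -0.5, -3.8]
grip_width: 0.0196
```

```bash
python3 - <<'E'
from h import *
s=grab_frame('scene');np.savez('pics/s20.npz',**s);crop(s,'s20',270,170,140,130,5)
plan([.569,.028,.1224],68,30)
E
```

```text
t 16.35 p [0.5688 0.03   0.1528] yaw 68.3 tilt 0.14 F [ 0.2  0.1 -4.1] w 0.0198
[-0.5, -0.9, 15.2, 0.0012, -0.0001, 0.0024]
[-0.5, -0.9, 15.2, 0.0012, -0.0001, 0.0024]
```

View pics/s20.png

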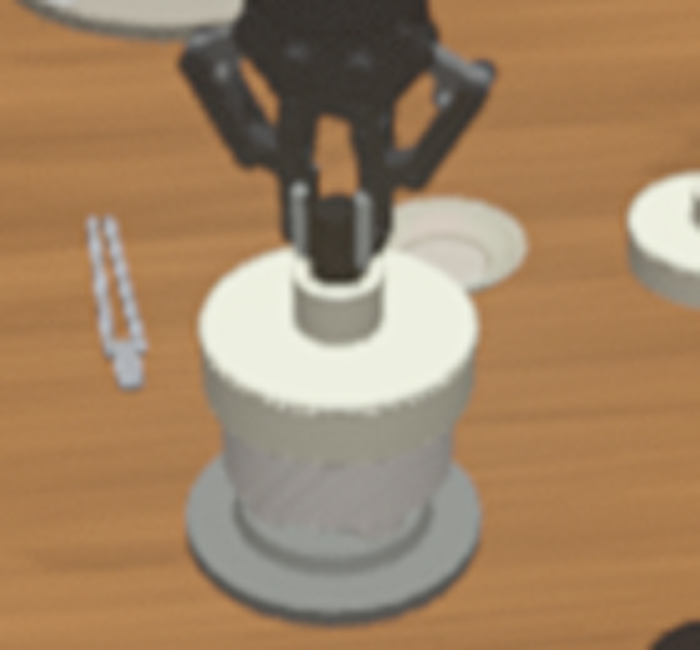

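play_rows(increments=[[-0.7,-2.5,6,0,0,0,255],[0,0,6,0,0,0,255],[0,0,5,0,0,0,255],[0,0,0,0,0,0,255]])

```text
clock: 16.75
tcp_pos: [0.5698, 0.0273, 0.1359]
orientation: [0.592, 3.082, 0.005]
contact_force: [-0.7, -0.3, -4.1]
grip_width: 0.0196
```

```bash
python3 - <<'E'
from h import *
s=grab_frame('scene');np.savez('pics/s21.npz',**s);crop(s,'s21',270,170,140,130,5)
plan([.569,.028,.1224],68,30)
E
```

```text
t 16.8 p [0.5701 0.0273 0.1363] yaw 68.3 tilt 0.29 F [-0.2  1.3 -3.2] w 0.02
[1.3, 0.2, 13.9, 0.0042, 0.0028, 0.0048]
```

View pics/s21.png

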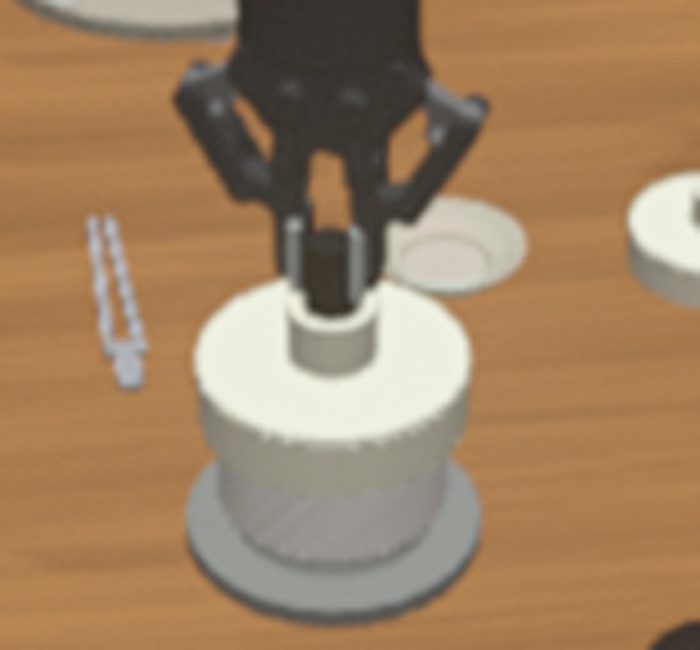

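Centred (lid column 333, carousel 334). Lowering onto the flange in small steps.

play_rows(increments=[[1,0,4,0.004,0.003,0,255],[0,0,4,0,0,0,255],[0,0,3,0,0,0,255],[0,0,0,0,0,0,255]])

```text
clock: 17.2
tcp_pos: [0.5696, 0.028, 0.1249]
orientation: [0.592, 3.085, 0.001]
contact_force: [0.5, -0.3, -3.8]
grip_width: 0.0193
```

play_rows(increments=[[0,0,2,0,0,0,255],[0,0,0,0,0,0,255]])

```text
clock: 17.4
tcp_pos: [0.5697, 0.028, 0.1228]
orientation: [0.592, 3.085, 0.001]
contact_force: [-1.0, -0.2, -3.4]
grip_width: 0.0193
```

play_rows(increments=[[0,0,1.5,0,0,0,255],[0,0,0,0,0,0,255]])

```text
clock: 17.6
tcp_pos: [0.5702, 0.0277, 0.1228]
orientation: [0.592, 3.084, 0.002]
contact_force: [-1.1, -1.2, -3.6]
grip_width: 0.0196
```

play_rows(increments=[[0,0,1.5,0,0,0,255],[0,0,0,0,0,0,255]])

```text
clock: 17.8
tcp_pos: [0.5709, 0.0276, 0.1226]
orientation: [0.592, 3.082, 0.003]
contact_force: [0.2, 0.1, -3.8]
grip_width: 0.02
```

play_rows(increments=[[1,0,3,0,0,0,255],[0,0,0,0,0,0,255]])

```text
clock: 18.0
tcp_pos: [0.5719, 0.0275, 0.123]
orientation: [0.593, 3.078, 0.006]
contact_force: [-0.5, 0.1, -4.8]
grip_width: 0.0196
```

```bash
python3 - <<'E'
from h import *
s=grab_frame('scene');np.savez('pics/s22.npz',**s);crop(s,'s22',270,170,140,130,5)
plan([.569,.028,.1224],68,30)
E
```

```text
t 18.05 p [0.5721 0.0275 0.1228] yaw 68.2 tilt 0.46 F [-0.2 -0.7 -3.9] w 0.0198
[3.0, -0.7, 0.4, 0.0051, 0.0062, 0.0036]
```

View pics/s22.png

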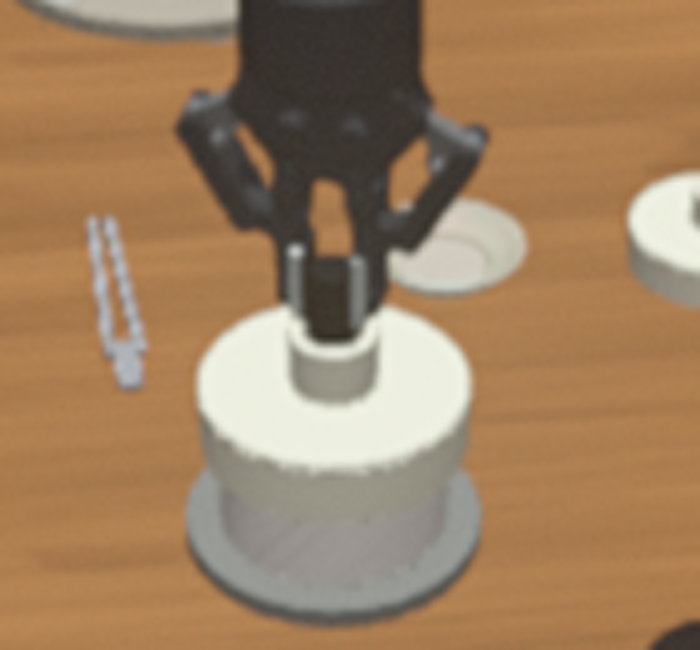

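TCP stalls at 0.1228, which puts the rim at 12.4 mm (home is 12 mm); the picture shows the skirt down on the flange. The wrist force does not show the support clearly. Any remaining gap is under 1 mm, so I'll release gently.

play_rows(increments=[[0,0,0,0,0,0,210],[0,0,0,0,0,0,190],[0,0,0,0,0,0,160],[0,0,0,0,0,0,130],[0,0,0,0,0,0,130]])

```text
clock: 18.55
tcp_pos: [0.5728, 0.0278, 0.1223]
orientation: [0.592, 3.077, 0.006]
contact_force: [0.6, 0.3, 0.2]
grip_width: 0.0416
```

```bash
python3 - <<'E'
from h import *
s=grab_frame('scene');np.savez('pics/s23.npz',**s);crop(s,'s23',270,170,140,130,5)
f=grab_frame('wrist');save(f,'w23');np.savez('pics/w23.npz',**f)
plan([.570,.028,.17],68,30)
E
```

```text
t 18.65 p [0.5727 0.0278 0.1223] yaw 68.2 tilt 0.52 F [ 0.6  0.5 -0. ] w 0.042
[1.1, -0.3, -23.8, 0.0027, 0.0037, 0.002]
[1.2, -0.4, -23.8, 0.0027, 0.0037, 0.002]
```

View pics/s23.png

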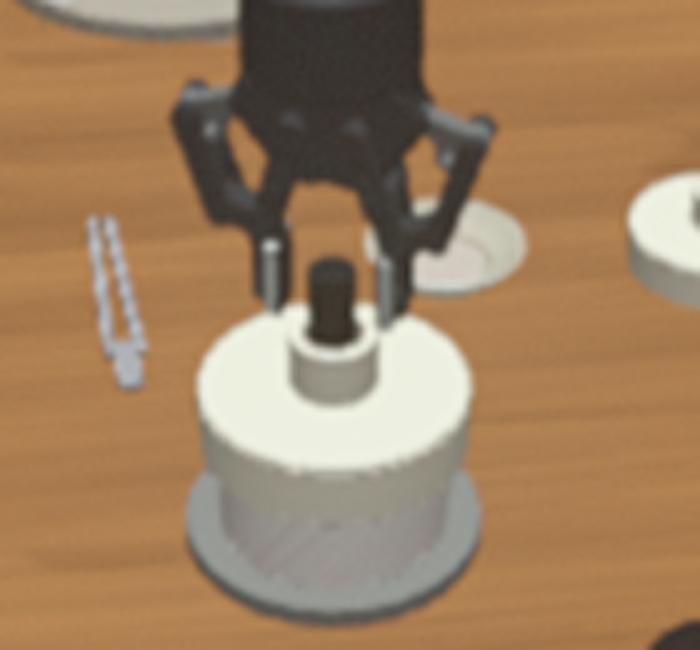

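View pics/w23.png

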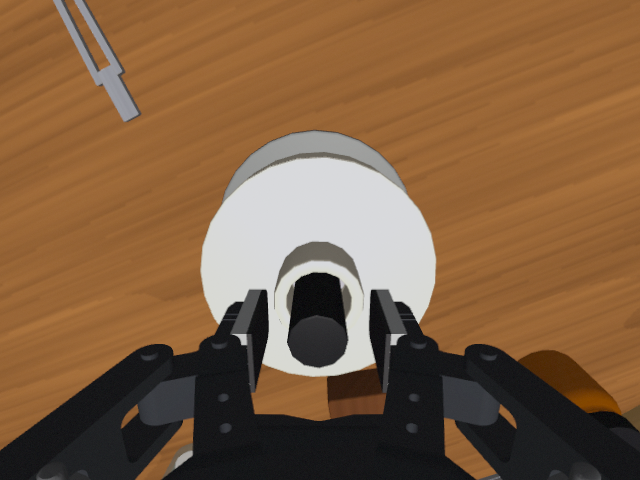

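No movement on release: scene picture is unchanged, and the knob is free between the pads at (318,342). Checking heights of knob and collar from two views.

```bash
python3 - <<'E'
from h import *
s=dict(np.load('pics/s23.npz'));w=dict(np.load('pics/w23.npz'))
x,e=tri([(w,318,341.5),(s,270+332/5-.4,170+273/5-.4)]);print('knob',x.round(4),np.round(e,4))
C=cloud(s)
b=C[228:240,318:346];m=(s['color'][225:275,305:365].min(2)>190)
Z=C[225:275,305:365,2][m];print('lid top z hist',np.histogram(Z,bins=np.arange(.06,.14,.006)))
m=(s['depth'][215:245,325:350]>0);Q=C[218:232,328:346].reshape(-1,3);K=s['color'][218:232,328:346].reshape(-1,3).max(1)<80
print(Q[K][:,2].max(),np.median(Q[K],0))
# knob top pixel
top=C[222:228,334:339];print(top[...,2].round(3))
crop(s,'s23b',320,215,40,45,12)
E
```

```text
knob [0.5731 0.0275 0.1454] [0.0005 0.0005]
lid top z hist (array([  0,   0,   0,   6, 999,  35,   2,   1,  12,  42,   2,   1,   0]), array([0.06 , 0.066, 0.072, 0.078, 0.084, 0.09 , 0.096, 0.102, 0.108,
       0.114, 0.12 , 0.126, 0.132, 0.138]))
0.8039263572172968 [0.58163941 0.02584868 0.14540811]
[[0.15  0.147 0.147 0.149 0.149]
 [0.145 0.149 0.149 0.147 0.147]
 [0.147 0.15  0.148 0.148 0.148]
 [0.147 0.146 0.148 0.15  0.147]
 [0.149 0.147 0.148 0.145 0.149]
 [0.145 0.147 0.144 0.145 0.147]]
```

View pics/s23b.png

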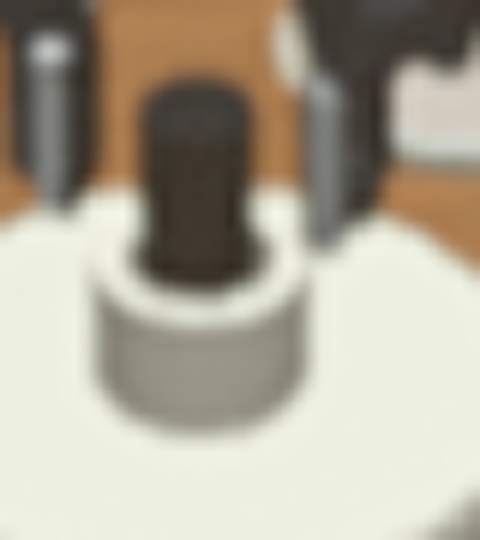

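Knob top is at 0.147–0.148 (0.148 if home) and the lid top at 0.087 (0.088 if home). Both lids are seated and the knob is free. The collar is centred between the pads (275–363). Next: open, straighten, and descend around the collar.

play_rows(increments=[[0,0,0,0.005,0.007,0,0],[0,0,0,0,0,0,0],[0,0,0,0,0,0,0],[0,0,0,0,0,0,0],[0,0,0,0,0,0,0]])

```text
clock: 19.15
tcp_pos: [0.573, 0.0279, 0.1225]
orientation: [0.593, 3.085, 0.0]
contact_force: [-0.1, -0.3, -0.0]
grip_width: 0.0853
```

```bash
python3 - <<'E'
from h import *
plan([.5725,.0278,.094],68,10)
E
```

```text
t 19.15 p [0.573  0.0279 0.1225] yaw 68.2 tilt 0.01 F [-0.1 -0.3 -0. ] w 0.0853
[0.1, -0.1, 9.5, 0.0, 0.0, 0.0013]
[0.1, -0.1, 9.5, 0.0, 0.0, 0.0013]
[0.1, -0.1, 9.5, 0.0, 0.0, 0.0013]
```

play_rows(increments=[[0,0,9,0,0,0,0],[0,0,9,0,0,0,0],[0,0,7,0,0,0,0],[0,0,0,0,0,0,0],[0,0,0,0,0,0,0]])

```text
clock: 19.65
tcp_pos: [0.5722, 0.0278, 0.0944]
orientation: [-0.593, -3.084, 0.001]
contact_force: [0.2, -0.4, 0.7]
grip_width: 0.0853
```

```bash
python3 - <<'E'
from h import *
plan([.5725,.0278,.095],68,10)
f=grab_frame('wrist');save(f,'w24');np.savez('pics/w24.npz',**f)
E
```

```text
t 19.65 p [0.5722 0.0278 0.0944] yaw 68.2 tilt 0.09 F [ 0.2 -0.4  0.7] w 0.0853
[-0.2, 0.1, -0.6, -0.0008, -0.0013, 0.004]
```

View pics/w24.png

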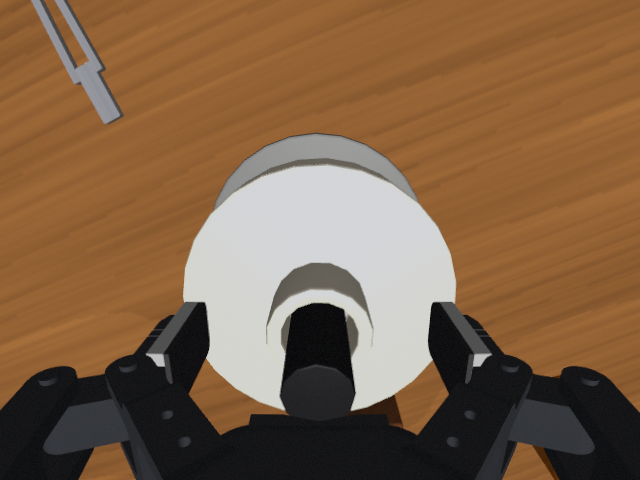

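Collar centred at column 320 between the jaws (centre 319). Closing on the collar.

play_rows(force=50, increments=[[0,0,0,0,0,0,80],[0,0,0,0,0,0,120],[0,0,0,0,0,0,255],[0,0,0,0,0,0,255],[0,0,0,0,0,0,255]])

```text
clock: 20.2
tcp_pos: [0.5729, 0.028, 0.0955]
orientation: [0.593, 3.085, 0.001]
contact_force: [0.1, 0.1, -1.5]
grip_width: 0.0382
```

play_rows(increments=[[0,0,0,0,0,0,255],[0,0,0,0,0,0,255],[0,0,0,0,0,0,255]])

```text
clock: 20.5
tcp_pos: [0.5729, 0.028, 0.0954]
orientation: [0.593, 3.085, 0.001]
contact_force: [0.4, -1.5, -0.4]
grip_width: 0.0383
```

```bash
python3 - <<'E'
from h import *
plan([.5722,.0278,.245],68,20)
f=grab_frame('wrist');save(f,'w25');np.savez('pics/w25.npz',**f)
s=grab_frame('scene');crop(s,'s25',270,170,140,130,5)
E
```

```text
t 20.5 p [0.5729 0.028  0.0954] yaw 68.2 tilt 0.02 F [ 0.4 -1.5 -0.4] w 0.0383
[0.1, -0.0, -18.7, 0.0001, 0.0, 0.0005]
[0.1, -0.1, -18.7, 0.0001, 0.0, 0.0005]
[0.1, -0.1, -18.7, 0.0001, 0.0, 0.0005]
[0.1, -0.1, -18.7, 0.0001, 0.0, 0.0005]
[0.1, -0.1, -18.7, 0.0001, 0.0, 0.0005]
[0.1, -0.1, -18.7, 0.0001, 0.0, 0.0005]
[0.1, -0.1, -18.7, 0.0001, 0.0, 0.0005]
[0.1, -0.1, -18.7, 0.0001, 0.0, 0.0005]
```

View pics/w25.png

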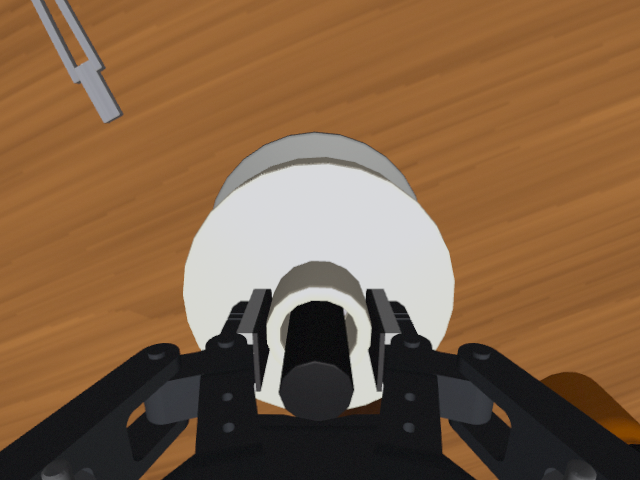

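View pics/s25.png

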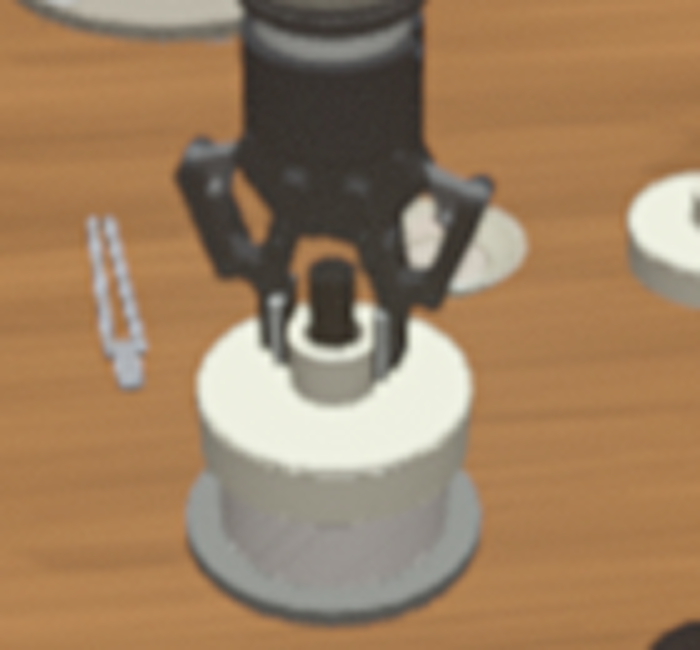

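Collar gripped (38.3 mm). Lifting in small steps and checking drift against the rod's 3 mm play.

play_rows(increments=[[0,0,-3,0,0,0,255],[0,0,-3,0,0,0,255],[0,0,-3,0,0,0,255],[0,0,0,0,0,0,255]])

```text
clock: 21.0
tcp_pos: [0.572, 0.0279, 0.1045]
orientation: [-0.593, -3.084, 0.001]
contact_force: [0.5, 0.0, -2.4]
grip_width: 0.0384
```

```bash
python3 - <<'E'
from h import *
plan([.5726,.0279,.115],68.2,20)
f=grab_frame('wrist');crop(f,'w26',200,240,240,190,3)
s=grab_frame('scene');crop(s,'s26',270,170,140,130,5)
E
```

```text
t 21.0 p [0.572  0.0279 0.1045] yaw 68.2 tilt 0.09 F [ 0.5  0.  -2.4] w 0.0384
[-0.5, 0.2, -10.5, -0.0007, -0.0015, 0.0006]
```

View pics/w26.png

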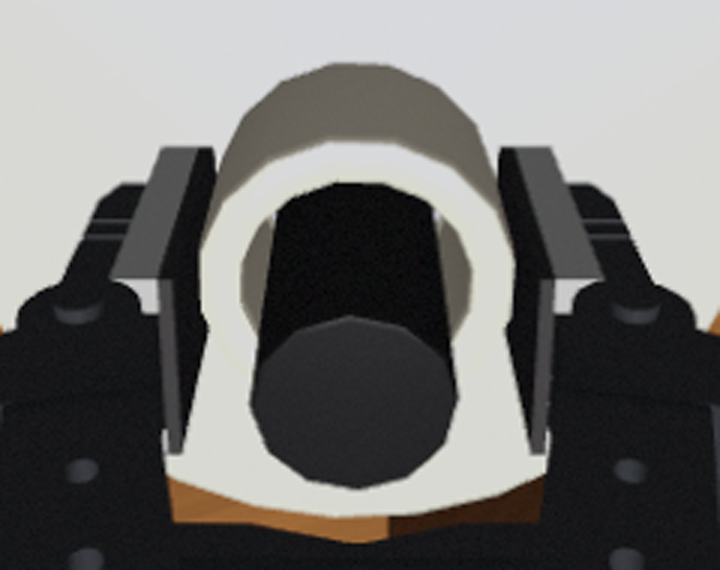

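View pics/s26.png

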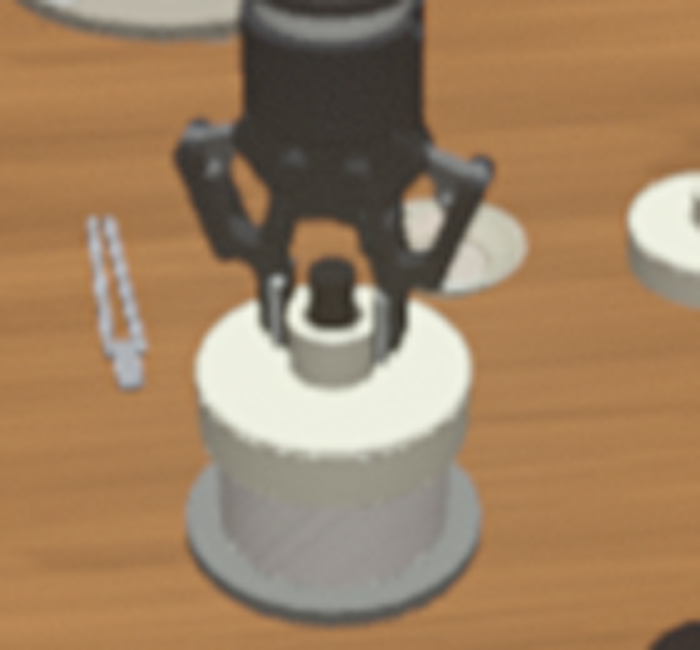

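The outer lid rises alone: 2.4 N load, and the knob stays at the same pixel. Bore margins are equal left and right. Continuing.

play_rows(increments=[[-0.4,0,-4,0,0,0,255],[-0.3,0,-5,0,0,0,255],[-0.3,0,-5,0,0,0,255],[0,0,-4,0,0,0,255],[0,0,0,0,0,0,255]])

```text
clock: 21.6
tcp_pos: [0.5728, 0.0274, 0.1238]
orientation: [-0.593, -3.083, 0.001]
contact_force: [-0.8, -0.3, -2.3]
grip_width: 0.0383
```

```bash
python3 - <<'E'
from h import *
plan([.5726,.0279,.14],68.2,20)
E
```

```text
t 21.6 p [0.5728 0.0274 0.1238] yaw 68.2 tilt 0.12 F [-0.8 -0.3 -2.3] w 0.0383
[0.4, 0.3, -16.2, -0.001, -0.0019, 0.0006]
```

play_rows(increments=[[0,0.3,-5,-0.001,-0.002,0,255],[-0.3,0,-6,0,0,0,255],[-0.3,0,-6,0,0,0,255],[-0.3,0,-5,0,0,0,255],[0,0,0,0,0,0,255]])

```text
clock: 22.1
tcp_pos: [0.5739, 0.0273, 0.148]
orientation: [0.593, 3.084, 0.0]
contact_force: [0.5, -0.2, -1.5]
grip_width: 0.0383
```

```bash
python3 - <<'E'
from h import *
plan([.5726,.0279,.165],68.2,20)
f=grab_frame('wrist');crop(f,'w27',200,240,240,190,3)
s=grab_frame('scene');crop(s,'s27',270,150,140,130,5)
E
```

```text
t 22.1 p [0.5739 0.0273 0.148 ] yaw 68.2 tilt 0.04 F [ 0.5 -0.2 -1.5] w 0.0383
[1.4, 0.0, -17.0, 0.0004, 0.0006, 0.0006]
```

View pics/s27.png

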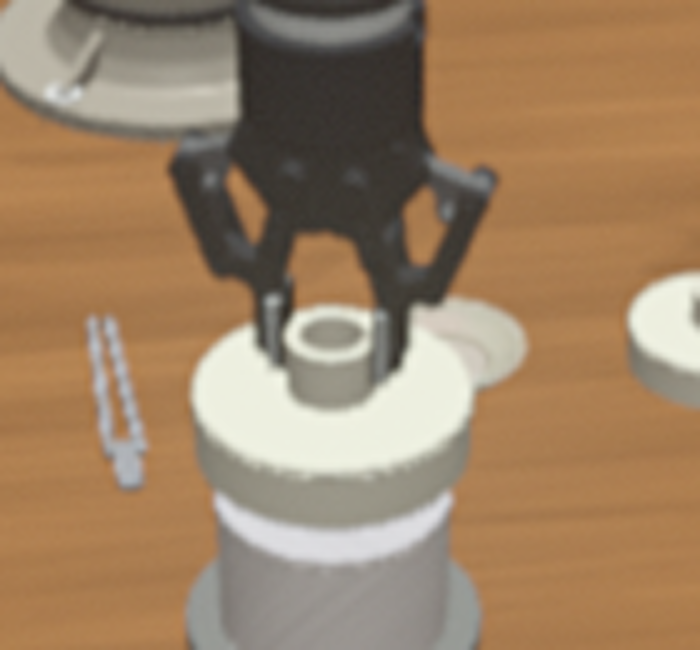

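View pics/w27.png

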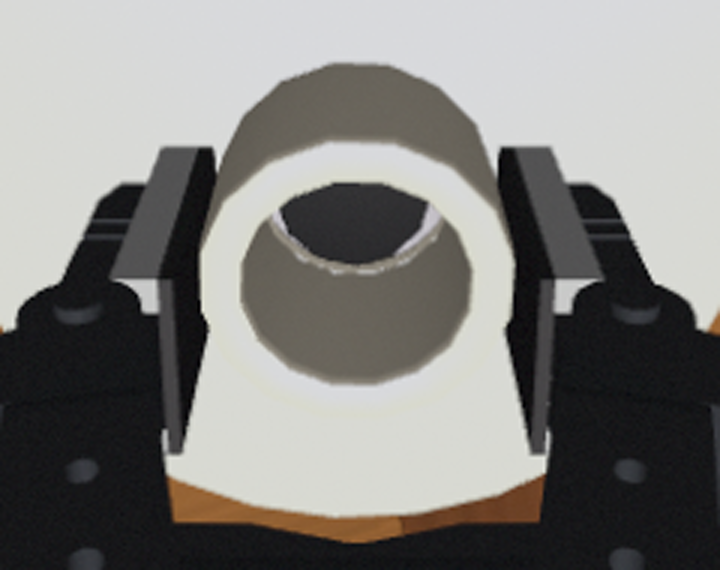

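play_rows(increments=[[0.7,0,-5,0,0,0,255],[0.2,0,-6,0,0,0,255],[0,0,-6,0,0,0,255],[0,0,-7,0,0,0,255],[0,0,0,0,0,0,255]])

```text
clock: 22.7
tcp_pos: [0.5722, 0.0277, 0.1729]
orientation: [-0.593, -3.084, 0.001]
contact_force: [-0.1, -0.5, -2.9]
grip_width: 0.0382
```

play_rows(increments=[[0,0,-9,0,0,0,255],[0,0,-12,0,0,0,255],[0,0,-12,0,0,0,255],[0,0,-10,0,0,0,255],[0,0,-8,0,0,0,255]])

```text
clock: 23.2
tcp_pos: [0.5718, 0.0276, 0.228]
orientation: [-0.593, -3.083, 0.001]
contact_force: [0.7, 0.3, -1.5]
grip_width: 0.0383
```

play_rows(increments=[[0,0,-2,0,0,0,255],[0,0,0,0,0,0,255],[0,0,0,0,0,0,255],[0,0,0,0,0,0,255]])

```text
clock: 23.6
tcp_pos: [0.5723, 0.0276, 0.2314]
orientation: [-0.593, -3.085, -0.0]
contact_force: [-0.6, 0.6, -2.0]
grip_width: 0.0384
```

```bash
python3 - <<'E'
from h import *
plan([.5726,.0279,.23],68.2,20)
s=grab_frame('scene');np.savez('pics/s28.npz',**s);crop(s,'s28',270,110,150,190,3.15)
f=grab_frame('wrist');save(f,'w28')
E
```

```text
t 23.6 p [0.5723 0.0276 0.2314] yaw 68.2 tilt 0.02 F [-0.6  0.6 -2. ] w 0.0384
[-0.2, 0.4, 1.4, -0.0001, -0.0004, 0.0003]
```

View pics/s28.png

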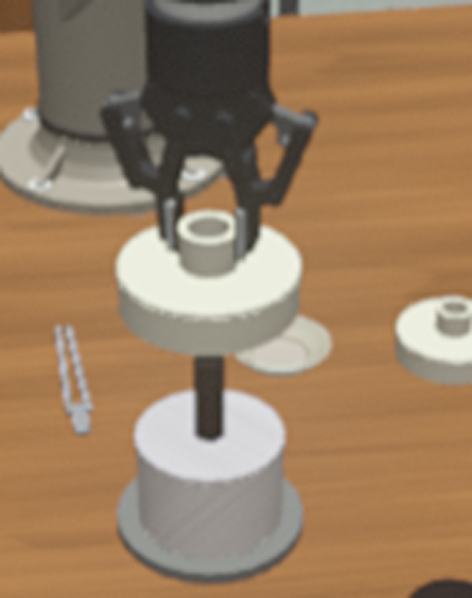

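View pics/w28.png

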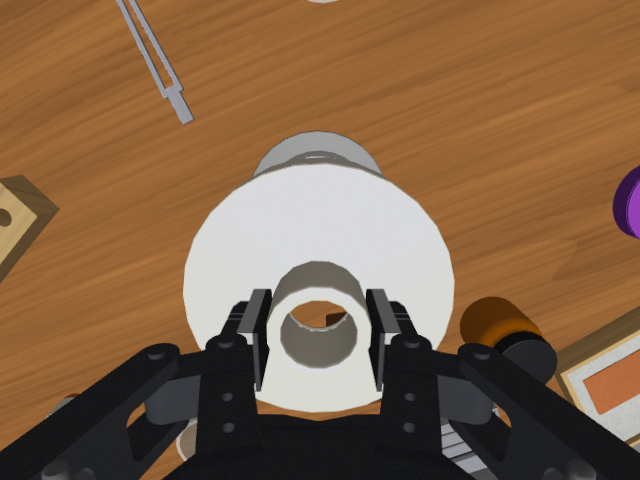

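The outer lid is held level, with its rim about 44 mm above the knob by TCP travel. The inner lid stands on the flange. A last height check, then hand-in.

```bash
python3 - <<'E'
from h import *
s=dict(np.load('pics/s28.npz'));C=cloud(s)
P=C[238:262,316:358].reshape(-1,3);P=P[(P[:,2]>.075)&(P[:,2]<.1)]
print('inner top z',np.median(P[:,2]),len(P))
P=C[185:205,312:325].reshape(-1,3);print('outer top z',np.median(P[:,2]))
# outer lid level: plane fit of top face
Q=C[180:215,305:368].reshape(-1,3);Q=Q[abs(Q[:,2]-.224)<.008];A=np.c_[Q[:,:2],np.ones(len(Q))];k=np.linalg.lstsq(A,Q[:,2],rcond=None)[0];print('tilt',k[:2],len(Q))
# inner lid centre
R=C[225:290,300:375].reshape(-1,3);R=R[(abs(R[:,2]-.084)<.004)];print('inner top extent',R.min(0),R.max(0))
print(r.hand_in())
E
```

```text
inner top z 0.08378827410667733 913
outer top z 0.22376919328943767
tilt [-0.02269248  0.00079443] 1169
inner top extent [ 0.5230322  -0.02518826  0.08000699] [0.63162056 0.0776117  0.08784642]
the job is handed in; nothing more can be done
None
```

All three steps are done and the job was handed in at about 23.6 s of the 64 s allowed. No verdict is reported, so what follows rests on my own checks.

**What was done**
1. The tall vial went from the rack into the empty socket.
2. The nested lids were carried over by the knob, lowered onto the carousel and let go.
3. The outer lid was lifted off alone by its collar and is still held.

**Last checks**
- **Inner lid:** its top face measures 83.8 mm up, against 84 mm if fully home. It did not move when the knob was released or the outer lid was lifted.
- **Outer lid:** its top face is at 224 mm, so its rim is at about 192 mm, some 44 mm above the knob top at 148 mm. It is level to about 0.02 rad by a rough depth fit. The grip is steady at 38.4 mm, with about 2 N of load on the wrist.
- **Vials:** all three stood upright and level with each other in the last picture before the lid covered them. They could not be seen afterwards.

**What disagreed or was unclear**
- **Cameras:** they differed by a few millimetres, up to about 9 mm on the carousel's position along x. I corrected by relative views and by where the grips closed.
- **Wrist force:** it did not clearly show the moment the vial or the lids touched down. I judged seating from the tool height stalling where expected and from the pictures.

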